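# Knock a spring pin home in a clamped printer bearing block

## Robot

A 6-joint arm with a two-finger parallel gripper is mounted at the origin on the work surface. World frame = base frame: x ahead of the robot, y to its left, z up, the work surface at z = 0. Lengths are in m, angles in degrees, forces in N, time in s.
With the tool pointing down it reaches from about 0.3 to 1 m from the base axis. Payload 5.1 kg.
Tool frame: the origin (TCP) lies midway between the tips of the shut fingers; the grasp point (between the pads) lies 19 mm behind it; z points along the fingers, y is the direction in which the jaws open and shut (so a half turn about z gives the same grasp; the last joint's range is limited). The gripper opens to 95 mm and grips with 3 to 60 N. Pads are 20 mm wide; open, the fingers measure 119 mm over their backs; the gripper's body (75 mm by 180 mm) begins 59 mm behind the grasp point.
Start: joints at [70.325, 7.093, 94.555, -0, 78.352, -4.733], TCP at [0.168, 0.628, 0.215] pointing down, gripper open.
Joint ranges: [-149.61, 149.61], [-58.7, 133.49], [1.44, 155.28], [-77.14, 257.14], [18.33, 153.61], [-166.67, 166.67]. Speed limits (degrees/s): [147.25, 147.25, 180, 180, 180, 180].

## Interface

Orientations are given as [roll, pitch, yaw] about the fixed x, y, z axes, in that order (R = Rz(yaw) Ry(pitch) Rx(roll)).
In Python, from rig import get_state, eyes, job gives the robot as it stands.
- The arm moves only by the tool apply_moves, never from a script. Its argument "steps" is a list of rows, each a list of 7 numbers: the turn, a rotation vector about the tool's x, y, z as a fraction of full scale, then the shift along the tool's x, y, z as a fraction of full scale, then the closure, from -1 (fully open) to 1 (shut). A call has 1 to 12 rows; each row is the pose to reach, as a shift and turn from the pose commanded when the call began, along the tool's axes at that moment; what a row does not reach only later rows make up. Full scale, the value 1, is 0.75 m for a shift and 2 rad for a turn. A row lasts 1/8 s, in which the tool goes at most 62.5 mm and 10.7 degrees, less where a joint would pass 70% of its speed; a pose out of reach is approached as far as the arm can. A call with a number of a shift or a turn outside -1 to 1 is refused whole. A call with a gripper value outside its range is refused whole. The fingers move at their own pace and stop on an object; "squeeze" is the grip in N (left out, the last holds). Time passes only in rows, so rows that repeat a pose let the fingers close. It gives the time, the measured TCP pose, the force and the opening at its end, in the units of the state.
- get_state(): the state, without advancing time (a new reading comes with each control period).
- eyes.snapshot(name): name is "scene" or "top" or "wrist"; returns a dict with "img" (480x640x3 uint8, red, green, blue), "fx", "fy", "cx", "cy" (pixels), "R" (3x3) and "t" (3): a world point X has camera coordinates R X + t. Camera axes: x right, y down, z forward; pixel columns grow to the right and rows downward; lengths in m; the calibration is good to about 2 mm. A picture is of the moment at which its call begins. There is no depth.
- job.close_job(): hands the job in, once; it reports no verdict.
The state is a dict: "t": time; "qpos": joint angles; "qvel": joint speeds; "tau": joint torques, N m; "tool_pos": TCP position; "tcp_rot": TCP orientation; "force": force on the tool from outside, world axes, zero at the start; "torque": the same for the moment, N m; "width": finger opening in m.
Only numpy, scipy, OpenCV 4.12 (cv2) and the standard library are available. Lean on these libraries where they do the work, as an engineer would, in place of code of your own. Each camera call takes 0.05 s, during which the arm holds its last target.

## Task

Put the printer's bearing block into the nest of the bench fixture with its pin at the end away from the clamp, and swing the clamp down onto it (the clamp may be standing open or shut to begin with). Then pick up the mallet and knock the pin down flush with the top of the block: with a blow of the mallet, not a slow push, and never with the fingers. Finally stand the mallet back on the counter on its head, clear of the fixture, and leave the clamp shut, and the paper rolls and the spray can undisturbed.

Things in the scene. Friction and masses are not known exactly. Their poses are not given: they have to be found in the camera images.
- fixture: grey bench fixture, fixed. Origin under the nest's centre at counter level, x towards the clamp, z up. Base plate x -53 to +119 mm, 66 wide, 15 thick; its top is the nest's floor. Nest 85 x 41 mm inside (2.5 mm play a side for the block), long along x: 10 mm high stops across both ends (57 wide, 8 thick) and, on the long sides, only at |x| 30 to 43 (8 thick); between them the sides are open
- clamp (a joint): clamp angle, rad: about 0 shut on the block (arm level, handle upright), -0.08 shut on an empty nest, 1.75 fully open (arm upright, leaning 10 degrees away from the nest, handle lying back). Over-centre: below about 0.5 it falls shut by its own weight, above 1.1 it falls open, between it may hang; at the start it takes a second to settle. A finger between arm and handle can push either (about 3 N)
- clamp_hinge (a point): hinge of the clamp, fixed, 85 mm along the fixture's x and 62 mm above the counter, axis along the fixture's y, between two steel cheeks (34 mm of 6 mm plate, 73 mm tall, 34 mm over both). The clamp is a rigid right angle, 0.36 kg: when shut its arm (14 x 14 mm) reaches 75 mm from here towards the nest and its handle (black, 19 mm thick) 77 mm straight up
- clamp_pad (a point): underside of the round rubber pad (18 mm across) near the end of the clamp's arm, 62 mm from the hinge along the arm; when shut it presses on the block's top 23 mm from the nest's centre towards the clamp
- clamp_handle_end (a point): end of the clamp's handle, 77 mm from the hinge
- block_center (a point): centre of the loose aluminium bearing block, 80 x 36 x 36 mm, about 0.26 kg, x along its length, z up; lies on the counter. The pin stands in its top 24 mm from the centre towards its own -x end; the clamp's pad belongs on the +x end. Seated in the nest its centre is 33 mm above the counter and its x points as the fixture's x
- pin_top (a point): centre of the top of the steel spring pin, 10 mm across, 24 mm from the block's centre, standing about 12 mm proud of the block's top (up to 3 mm less) at the start
- pin (a joint): how far the pin is driven, m: 0 standing 12 mm proud, 0.012 flush with the block's top (its stop). Tight and sprung: driving it takes about 9 to 11 N, a little more at speed, and it stays where it is left
- mallet_head (a point): centre of the loose mallet's square wooden head, z up. The mallet (about 0.26 kg) stands on one rubber face: head 46 x 42 mm, 64 mm high, this centre 32 mm above the face. The handle runs level along the mallet's -x: flat-sided, 16 mm wide, 24 mm high, its middle also 32 mm above the face, its end 131 mm from this centre
- mallet_grip (a point): point on the handle 48 mm from the head's centre, near enough to the mallet's balance to carry it; axes as the mallet's (handle towards -x)
- roll_a_center (a point): centre of a standing paper roll (bystander), 58 mm across, 57 mm high
- roll_b_center (a point): centre of another standing paper roll (bystander), 58 mm across, 57 mm high
- duster_center (a point): centre of a standing spray can (bystander), 50 mm across, 150 mm high
- roll_c_center (a point): centre of a third standing paper roll (bystander), 58 mm across, 57 mm high
Mind the look-alikes: they are no part of the job. Leave any green look-alike of the part that bears block_center alone.

How it is judged (in metres and radians):
On the way, in this order (a step that is already met when the one before it is completed fails the run):
1. the block is down in the nest, pin end away from the clamp (x of pin_top in the frame of fixture below -0.019 m and z of block_center in the frame of fixture below 0.0355 m and horizontal distance between block_center and fixture below 0.006 m), for 0.1 s.
2. the clamp is shut on the block (value of joint clamp below 0.05 rad and contact force between clamp and block above 0.3 N), for 0.1 s.
3. the mallet comes at the pin as a blow: its head over the pin, the face within 40 mm of the pin's top, moving faster than 0.06 m/s (horizontal distance between mallet_head and pin_top below 0.03 m and z of mallet_head in the frame of pin_top below 0.072 m and linear speed of mallet above 0.06 m/s).
4. the pin is flush, within 2 mm, under the mallet's head (value of joint pin above 0.01 m and distance between mallet_head and pin_top below 0.06 m).
At the end, for the whole second after the job is handed in: The block sits in the nest (within 6 mm of its centre, down to 2.5 mm), pin away from the clamp; the clamp is shut and bears on it; the pin is within 2 mm of flush; the mallet stands on its head on the counter, not touching the fixture or the block (all of step 1 and all of step 2 and value of joint pin above 0.01 m and angle between mallet_head's own z axis and vertical below 0.15 rad and height (world z) of mallet_head below 0.037 m and contact force between mallet and fixture below 0.1 N and contact force between mallet and block below 0.1 N).
It fails at once if the fingers touch the pin (contact force between the fingers and pin above 1 N).
It fails at once if a paper roll is shifted more than 30 mm or tipped (distance of any of roll_a_center, roll_b_center, roll_c_center from where it was at the start of the episode above 0.03 m or angle between any of roll_a_center, roll_b_center, roll_c_center's own z axis and vertical above 0.5 rad).
It fails at once if the spray can is shifted more than 30 mm or tipped (distance of duster_center from where it was at the start of the episode above 0.03 m or angle between duster_center's own z axis and vertical above 0.5 rad).
It also fails if it takes over 72 s, if anything falls off the work surface, if the arm or the gripper's body presses on something with over 40 N, if the wrist force passes 120 N, or if a joint passes its speed limit or range.

## Working session

There is one attempt and no reset: what is moved stays moved. The work goes in short steps, Python scripts to look and compute and a tool call to move; the robot and the scene stay as the last step left them, time stands still between calls to the robot, and variables do not carry over. Pictures are saved under pics/ and viewed, and the job is handed in when it is done.

Besides the shell and the picture viewer there is one more tool, called after "Call:" in YAML: its name, and indented under it one key for each argument. apply_moves: Moves the arm, as the interface text tells. Shift numbers are shares of 0.75 m and turn numbers shares of 2 rad, none past 1 either way. Its arguments: {"type":"object","properties":{"steps":{"type":"array"},"squeeze":{"type":"number"}},"required":["steps"]}

```bash
ls; mkdir -p pics; python3 - <<'E'
from rig import get_state, eyes, job
import cv2
s=get_state(); print(s)
for n in ["scene","top","wrist"]:
    d=eyes.snapshot(n); cv2.imwrite(f"pics/{n}0.png",d["img"][:,:,::-1]); print(n,d["fx"],d["fy"],d["cx"],d["cy"],d["R"],d["t"])
E
```

```text
pics
{'t': 0.0, 'qpos': array([ 7.03244268e+01,  7.13290334e+00,  9.46334446e+01,  3.50644005e-05,
        7.83499699e+01, -4.73333467e+00]), 'qvel': array([ 0.01729214, -0.02221233,  0.0962649 ,  0.01758373,  0.04091101,
        0.09884609]), 'tau': array([ 1.51552766e-03, -4.17594087e+01, -3.59939110e+01,  7.76769058e-02,
        4.88926785e-02, -1.55283706e-04]), 'tool_pos': array([0.1674217 , 0.62741514, 0.2134003 ]), 'tcp_rot': array([-1.79884082e+02, -9.63256128e-03,  1.65057745e+02]), 'force': array([ 0.05508294,  0.18177365, -0.08962696]), 'torque': array([ 0.02328133, -0.00038227,  0.04059578]), 'width': 0.09502175174366702}
scene 489.30015933621416 489.30015933621416 322.41956782411313 239.75335286728955 [[ 0.82376439  0.5668771  -0.00791142]
 [ 0.44281185 -0.65206618 -0.61540829]
 [-0.35401963  0.50344816 -0.7881688 ]] [-0.46956092 -0.15840065  1.46896908]
top 496.7471554010329 496.7471554010329 325.9059597258215 227.21813931813998 [[-0.01310695 -0.9999006  -0.00519569]
 [-0.99516319  0.01355043 -0.09729654]
 [ 0.09735727  0.0038953  -0.99524187]] [0.065017   0.55088474 1.17997204]
wrist 378.0069425687199 378.0069425687199 318.4099096559988 237.8591412667525 [[ 0.2567331   0.96648113 -0.00152825]
 [ 0.93066702 -0.24679246  0.27009698]
 [ 0.26066647 -0.07076513 -0.96283191]] [-0.65039975 -0.03046737  0.39169036]
```

View pics/scene0.png

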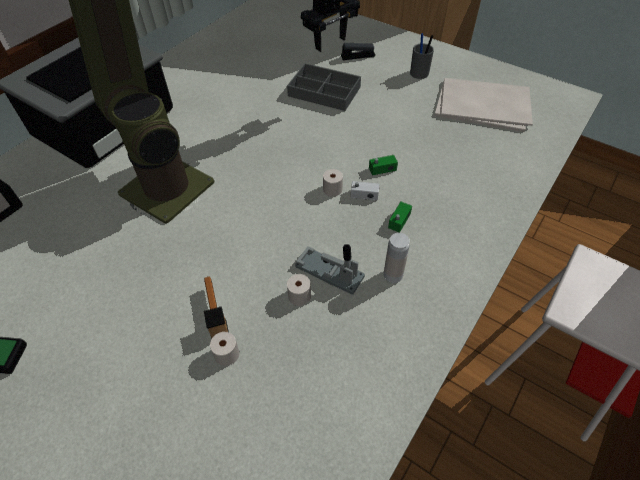

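View pics/top0.png

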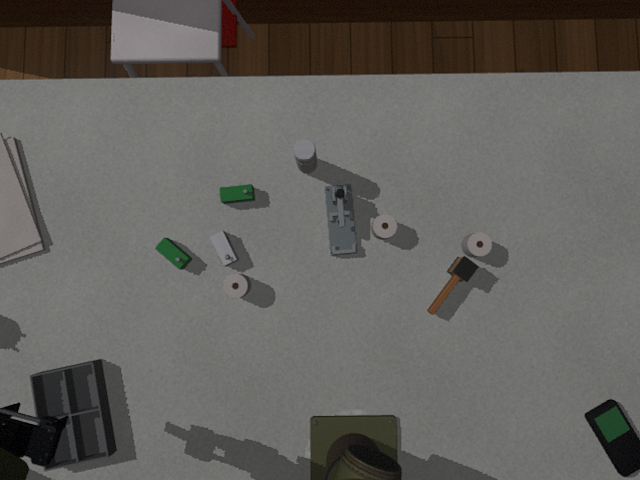

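View pics/wrist0.png

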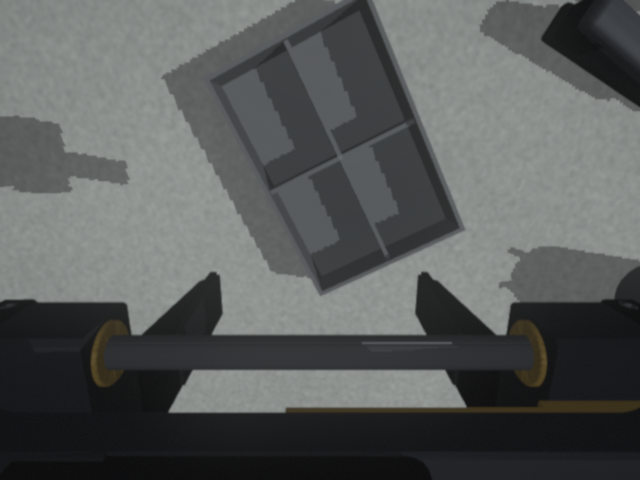

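```bash
python3 - <<'E'
import cv2
t=cv2.imread("pics/top0.png"); s=cv2.imread("pics/scene0.png")
def crop(i,x,y,w,h,k,n): cv2.imwrite(n,cv2.resize(i[y:y+h,x:x+w],None,fx=k,fy=k,interpolation=cv2.INTER_CUBIC))
crop(t,280,135,130,130,4.6,"pics/c_fix.png")
crop(t,150,170,130,135,4.4,"pics/c_blk.png")
crop(t,410,225,100,100,6,"pics/c_mal.png")
crop(s,270,210,150,110,5,"pics/c_sfix.png")
crop(s,310,140,110,110,5,"pics/c_sblk.png")
E
```

```text
(no output)
```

View pics/c_fix.png

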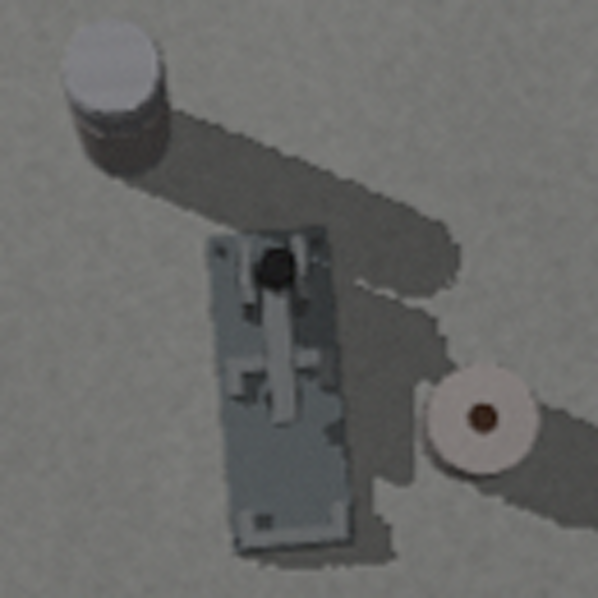

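View pics/c_blk.png

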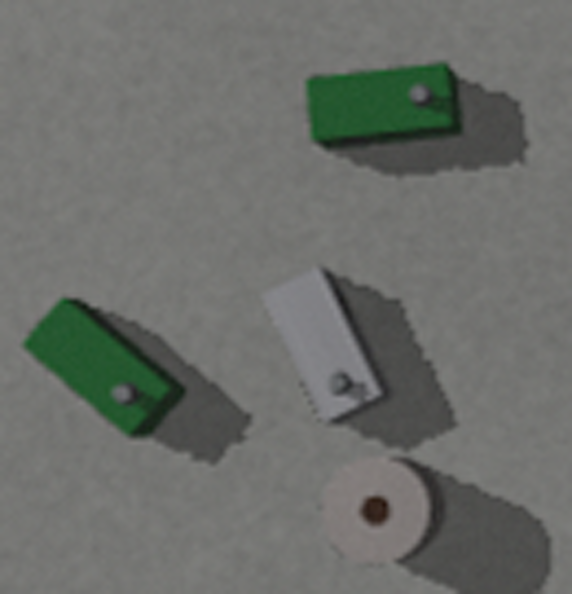

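View pics/c_mal.png

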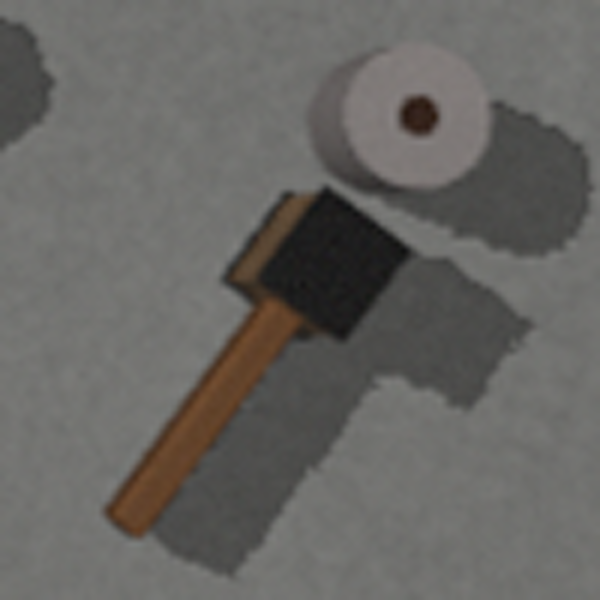

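View pics/c_sfix.png

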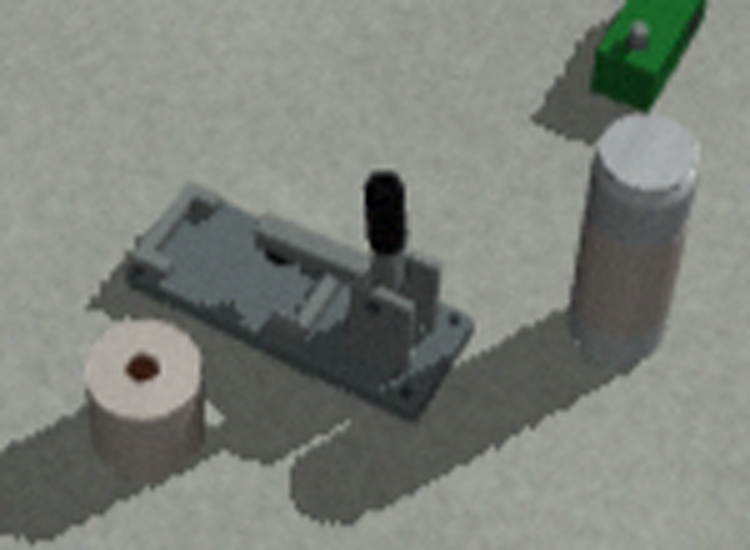

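View pics/c_sblk.png

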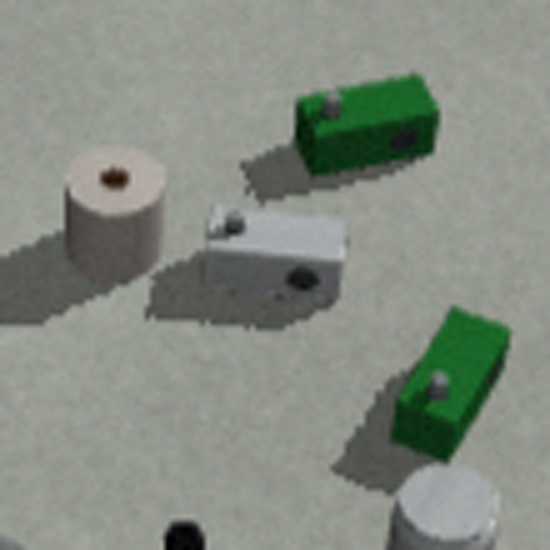

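```bash
cat > h.py <<'E'
import numpy as np, cv2
from scipy.optimize import least_squares
from rig import get_state, eyes, job
def proj(c,X):
    X=np.atleast_2d(X); p=X@np.array(c["R"]).T+np.array(c["t"])
    return np.c_[c["fx"]*p[:,0]/p[:,2]+c["cx"], c["fy"]*p[:,1]/p[:,2]+c["cy"]]
def ray(c,uv,z):
    R=np.array(c["R"]);o=-R.T@np.array(c["t"]);d=R.T@np.array([(uv[0]-c["cx"])/c["fx"],(uv[1]-c["cy"])/c["fy"],1])
    return o+d*(z-o[2])/d[2]
def place(pose,P):
    x,y,a=pose; c,s=np.cos(a),np.sin(a); P=np.atleast_2d(P)
    return np.c_[x+c*P[:,0]-s*P[:,1], y+s*P[:,0]+c*P[:,1], P[:,2]]
def fit(obs,x0):
    # obs: list of (cam, pts(n,3) mm, uv(n,2))
    f=lambda p: np.concatenate([(proj(c,place(p,np.array(P)/1000.))-np.array(U)).ravel() for c,P,U in obs])
    r=least_squares(f,x0,loss='soft_l1'); return r.x, f(r.x).reshape(-1,2)
def move(pose_target, squeeze=None):
    pass
E
python3 - <<'E'
from h import *
t=eyes.snapshot("top"); s=eyes.snapshot("scene")
for c in (t,s): print(-np.array(c["R"]).T@np.array(c["t"]))
o=lambda L,k,x,y:[(a/k+x,b/k+y) for a,b in L]
np.set_printoptions(precision=4,suppress=True)
cf=[(-53,33,15),(-53,-33,15),(119,33,15),(119,-33,15)]
p,r=fit([(t,cf,o([(237,545),(352,540),(208,237),(327,228)],4.6,280,135))],[.45,0,0]); print("fix top",p,r.tolist())
p,r=fit([(s,cf,o([(190,190),(128,262),(473,322),(415,410)],5,270,210))],[.45,0,0]); print("fix scene",p,r.tolist())
for nm,c,L in (("top",t,o([(330,422),(383,393),(262,293),(320,267)],4.4,150,170)),("sc",s,o([(210,207),(205,250),(345,217),(343,264)],5,310,140))):
    w=[ray(c,u,.036) for u in L]; print("blk",nm,np.mean(w,0),[x[:2].tolist() for x in w])
print("blk pin", ray(t,o([(341,378)],4.4,150,170)[0],.047), ray(s,o([(236,217)],5,310,140)[0],.047))
w=[ray(t,u,.064) for u in o([(325,188),(410,252),(343,340),(260,275)],6,410,225)]; print("mal",np.mean(w,0),w)
w=[ray(t,u,.044) for u in o([(107,515),(140,538)],6,410,225)]; print("hend",np.mean(w,0),w)
print("roll near mallet",ray(t,o([(418,116)],6,410,225)[0],.057))
print("roll fix",ray(t,o([(483,417)],4.6,280,135)[0],.057))
print("roll blk",ray(t,o([(377,510)],4.4,150,170)[0],.057))
print("can",ray(t,o([(112,67)],4.6,280,135)[0],.15))
E
```

```text
[0.43419353 0.05294947 1.22829457]
[ 0.97699314 -0.57665415  1.05659963]
fix top [0.5395 0.0179 0.069 ] [[-0.9197972893578026, 1.6042234340439165], [1.025867023351907, 0.4667589217265231], [-0.37923065389520616, -0.7658558492143754], [0.33055846199840744, -0.9929302971043512]]
fix scene [0.5454 0.0196 0.057 ] [[0.4133194808596272, -1.7493777743815997], [-0.7231051575137144, 1.1705555104021528], [0.6219245197088981, -0.6521716471673926], [-0.32587106934067833, 0.6410190264560356]]
blk top [0.5038 0.3043 0.036 ] [[0.4609822326123442, 0.30058600326385354], [0.47636828054162683, 0.271768735991943], [0.5319496027407195, 0.3383411999576226], [0.5458205582808461, 0.30664052771995254]]
blk sc [0.5107 0.3042 0.036 ] [[0.4675474564856221, 0.3015815999330377], [0.4836993863091272, 0.2707787816430325], [0.5368082839837502, 0.3386355203080925], [0.5548846717738982, 0.3056595676670488]]
blk pin [0.4844 0.2925 0.047 ] [0.4897 0.2937 0.047 ]
mal [ 0.4459 -0.2674  0.064 ] [array([ 0.4753, -0.2649,  0.064 ]), array([ 0.45  , -0.2969,  0.064 ]), array([ 0.4163, -0.2695,  0.064 ]), array([ 0.4419, -0.2383,  0.064 ])]
hend [ 0.3445 -0.1861  0.044 ] [array([ 0.349 , -0.1798,  0.044 ]), array([ 0.3399, -0.1924,  0.044 ])]
roll near mallet [ 0.5033 -0.3044  0.057 ]
roll fix [ 0.5506 -0.0825  0.057 ]
roll blk [0.4134 0.2708 0.057 ]
can [0.7132 0.1027 0.15  ]
```

```bash
cat >> h.py <<'E'
from scipy.spatial.transform import Rotation as Ro
def tcp():
    s=get_state(); return np.array(s["tool_pos"]), Ro.from_euler('xyz',s["tcp_rot"],degrees=True).as_matrix(), s
def yawdown(yaw): return Ro.from_euler('xyz',[180,0,yaw],degrees=True).as_matrix()
def rel(p,yaw,p0=None,yaw0=None):
    """row numbers (turn, shift) from commanded pose (p0,yaw0 down) to (p,yaw)"""
    if p0 is None: p0,R0,_=tcp()
    else: R0=yawdown(yaw0)
    R=yawdown(yaw)
    return np.r_[Ro.from_matrix(R0.T@R).as_rotvec()/2, R0.T@(np.array(p)-p0)/.75]
E
python3 - <<'E'
from h import *
np.set_printoptions(precision=4,suppress=True)
p,R,s=tcp(); w=eyes.snapshot("wrist"); Rc=np.array(w["R"]); c=-Rc.T@np.array(w["t"])
print(s["t"],p,R); print("cam in tool",R.T@(c-p)); print("cam axes in tool (cols x,y,z)",R.T@Rc.T)
# view of fixture: want axis hit
E
```

```text
0.25 [0.1675 0.6277 0.2141] [[-0.9662  0.2579 -0.0004]
 [ 0.2579  0.9662 -0.0009]
 [ 0.0001 -0.001  -1.    ]]
cam in tool [ 0.0772  0.0012 -0.1708]
cam axes in tool (cols x,y,z) [[ 0.0012 -0.9628 -0.2703]
 [ 1.      0.001   0.0006]
 [-0.0003 -0.2703  0.9628]]
```

```bash
python3 - <<'E'
from h import *
np.set_printoptions(precision=4,suppress=True)
print(rel([.505,.304,.24],207))
E
```

```text
[-0.0003 -0.0002 -0.366  -0.546  -0.3011 -0.0342]
```

Call:
apply_moves:
  steps:
    - [0,0,-0.366,-0.546,-0.301,-0.034,-1]
    - [0,0,-0.366,-0.546,-0.301,-0.034,-1]
    - [0,0,-0.366,-0.546,-0.301,-0.034,-1]
    - [0,0,-0.366,-0.546,-0.301,-0.034,-1]
    - [0,0,-0.366,-0.546,-0.301,-0.034,-1]
    - [0,0,-0.366,-0.546,-0.301,-0.034,-1]
    - [0,0,-0.366,-0.546,-0.301,-0.034,-1]
    - [0,0,-0.366,-0.546,-0.301,-0.034,-1]
    - [0,0,-0.366,-0.546,-0.301,-0.034,-1]
    - [0,0,-0.366,-0.546,-0.301,-0.034,-1]

```text
t: 1.55
tool_pos: [0.5047, 0.3045, 0.24]
tcp_rot: [180.0, -0.0, -153.0]
force: [-0.5, 0.4, 0.2]
width: 0.0953
```

```bash
python3 - <<'E'
from h import *
np.set_printoptions(precision=4,suppress=True)
import pickle
w=eyes.snapshot("wrist"); pickle.dump(w,open("w_blk.pkl","wb")); cv2.imwrite("pics/w1.png",w["img"][:,:,::-1]); print(tcp()[0],tcp()[2]["tcp_rot"],tcp()[2]["t"])
E
```

```text
[0.5044 0.3049 0.24  ] [ 179.9768   -0.0253 -152.9529] 1.6
```

View pics/w1.png

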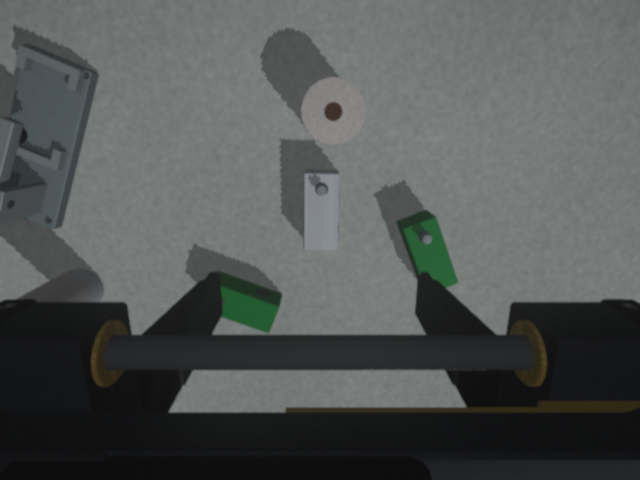

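```bash
python3 - <<'E'
from h import *
import pickle
w=pickle.load(open("w_blk.pkl","rb")); i=w["img"][:,:,::-1]
cv2.imwrite("pics/w1c.png",cv2.resize(i[155:265,265:375],None,fx=5,fy=5,interpolation=cv2.INTER_CUBIC))
E
```

```text
(no output)
```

View pics/w1c.png

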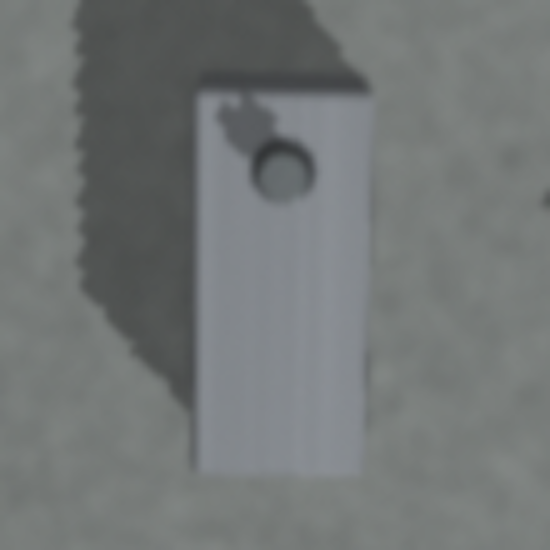

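```bash
python3 - <<'E'
from h import *
import pickle
np.set_printoptions(precision=4,suppress=True)
w=pickle.load(open("w_blk.pkl","rb"))
o=lambda L,k,x,y:[(a/k+x-.0,b/k+y) for a,b in L]
U=o([(198,94),(371,94),(362,472),(200,472)],5,265,155)
for u in U: print(ray(w,u,.036))
# image right? determine y signs
best=None
for sg in (1,-1):
    P=[(-40,18*sg,36),(-40,-18*sg,36),(40,-18*sg,36),(40,18*sg,36)]
    p,r=fit([(w,P,U)],[.505,.304,np.radians(27)]); print(sg,p,np.degrees(p[2]),r.round(2).tolist())
E
```

```text
[0.4776 0.2776 0.036 ]
[0.4621 0.3079 0.036 ]
[0.5318 0.3426 0.036 ]
[0.5471 0.3127 0.036 ]
1 [0.5017 0.3164 0.4701] 26.9330367673534 [[42.46, -0.84], [-28.78, -0.91], [-26.7, 1.15], [40.32, 1.21]]
-1 [0.5048 0.3103 0.4663] 26.71892054770387 [[-1.04, -0.99], [0.99, -0.78], [1.14, 1.26], [-1.08, 1.08]]
```

```bash
python3 - <<'E'
from h import *
np.set_printoptions(precision=4,suppress=True)
print(rel([.545,.018,.24],183.6,[.505,.304,.24],207))
E
```

```text
[ 0.     -0.      0.2042  0.1256 -0.364  -0.    ]
```

Call:
apply_moves:
  steps:
    - [0,0,0.204,0.126,-0.364,0,-1]
    - [0,0,0.204,0.126,-0.364,0,-1]
    - [0,0,0.204,0.126,-0.364,0,-1]
    - [0,0,0.204,0.126,-0.364,0,-1]
    - [0,0,0.204,0.126,-0.364,0,-1]
    - [0,0,0.204,0.126,-0.364,0,-1]
    - [0,0,0.204,0.126,-0.364,0,-1]

```text
t: 2.48
tool_pos: [0.5445, 0.0195, 0.2401]
tcp_rot: [180.0, -0.0, -176.3]
force: [-0.1, -0.8, 0.8]
width: 0.095
```

```bash
python3 - <<'E'
from h import *
np.set_printoptions(precision=4,suppress=True)
import pickle
w=eyes.snapshot("wrist"); pickle.dump(w,open("w_fix.pkl","wb")); cv2.imwrite("pics/w2.png",w["img"][:,:,::-1]); print(tcp()[0],tcp()[2]["tcp_rot"],tcp()[2]["t"])
cv2.imwrite("pics/w2c.png",cv2.resize(w["img"][130:280,245:395,::-1],None,fx=4,fy=4,interpolation=cv2.INTER_CUBIC))
E
```

```text
[0.5445 0.0198 0.2401] [ 179.9748   -0.0053 -176.2564] 2.525
```

View pics/w2.png

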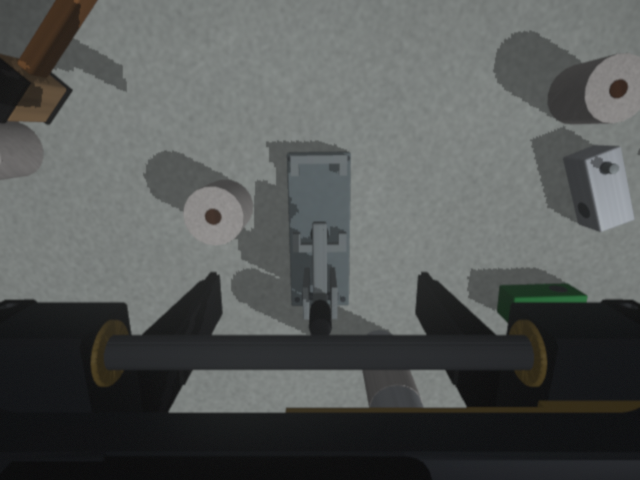

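View pics/w2c.png

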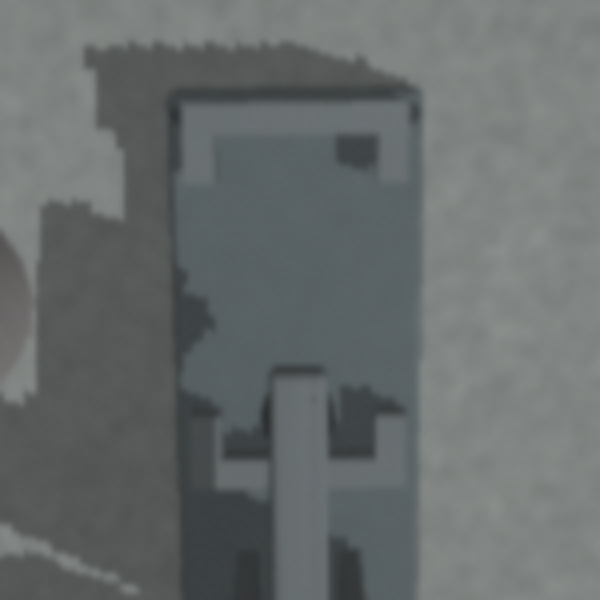

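```bash
python3 - <<'E'
from h import *
import pickle
np.set_printoptions(precision=4,suppress=True)
w=pickle.load(open("w_fix.pkl","rb"))
o=lambda L,k,x,y:[(a/k+x,b/k+y) for a,b in L]
P=[(-50.5,-28.5,25),(-50.5,28.5,25),(-42.5,-20.5,25),(-42.5,20.5,25),(50.5,28.5,25),(42.5,-20.5,25),(42.5,20.5,25)]
U=o([(180,101),(410,101),(215,135),(380,135),(405,490),(217,460),(378,460)],4,245,130)
p,r=fit([(w,P,U)],[.545,.018,.06]); print(p,np.degrees(p[2]),r.round(2).tolist())
print(ray(w,(211,217),.057),ray(w,(393,388),.1))
wb=pickle.load(open("w_blk.pkl","rb")); print(ray(wb,(333,111),.057))
E
```

```text
[0.5411 0.022  0.0694] 3.978347213899866 [[0.6, 0.51], [0.13, 0.3], [-0.01, 0.11], [-0.47, -0.04], [-0.25, -0.66], [0.9, -0.14], [-0.88, -0.29]]
[ 0.5529 -0.0812  0.057 ] [0.6998 0.1034 0.1   ]
[0.4143 0.275  0.057 ]
```

```bash
cat >> h.py <<'E'
F=(0.5413,0.0208,np.radians(3.95))
def fx(x,y,z): return place(F,[[x/1000,y/1000,z/1000]])[0]
def rows(L,yaw):
    p0,R0,s=tcp(); print("tcp",p0.round(4),s["tcp_rot"].round(2),"t",s["t"],"w",round(s["width"],4),"F",s["force"].round(1))
    for p in L: print(rel(p,yaw).round(3).tolist())
E
python3 - <<'E'
from h import *
rows([fx(50,0,240),fx(50,0,115)]+[fx(x,0,z) for x,z in ((65,115),(82,115),(98,111),(112,102),(120,94),(127,87))]+[fx(127,0,200)],183.95)
E
```

```text
tcp [0.5445 0.0198 0.2401] [ 1.7997e+02 -1.0000e-02 -1.7626e+02] t 2.525 w 0.0951 F [ 0.7  0.1 -0. ]
[0.0, -0.0, -0.002, -0.062, 0.002, 0.0]
[0.0, -0.0, -0.002, -0.062, 0.002, 0.167]
[0.0, -0.0, -0.002, -0.082, 0.002, 0.167]
[0.0, -0.0, -0.002, -0.105, 0.002, 0.167]
[0.0, -0.0, -0.002, -0.126, 0.002, 0.172]
[0.0, -0.0, -0.002, -0.145, 0.002, 0.184]
[0.0, -0.0, -0.002, -0.156, 0.002, 0.195]
[0.0, -0.0, -0.002, -0.165, 0.002, 0.204]
[0.0, -0.0, -0.002, -0.165, 0.002, 0.053]
```

Call:
apply_moves:
  steps:
    - [0,0,-0.002,-0.062,0.002,0,1]
    - [0,0,-0.002,-0.062,0.002,0,1]
    - [0,0,-0.002,-0.062,0.002,0,1]
    - [0,0,-0.002,-0.062,0.002,0,1]
    - [0,0,-0.002,-0.062,0.002,0.06,1]
    - [0,0,-0.002,-0.062,0.002,0.12,1]
    - [0,0,-0.002,-0.062,0.002,0.167,1]
    - [0,0,-0.002,-0.062,0.002,0.167,1]
  squeeze: 10

```text
t: 3.52
tool_pos: [0.5881, 0.0228, 0.1118]
tcp_rot: [180.0, -0.4, -176.1]
force: [0.6, 0.6, 0.2]
width: 0.0203
```

```bash
python3 - <<'E'
from h import *
rows([fx(x,0,z) for x,z in ((65,115),(75,115),(82,115),(90,113),(98,111),(106,106),(112,102),(120,94),(127,87))]+[fx(127,0,200)],183.95)
s=eyes.snapshot("scene"); cv2.imwrite("pics/s3.png",cv2.resize(s["img"][190:310,260:420,::-1],None,fx=4,fy=4))
E
```

```text
tcp [0.5881 0.0228 0.1118] [ 179.95   -0.38 -176.15] t 3.525 w 0.0203 F [0.6 0.6 0.2]
[0.0, -0.003, -0.001, -0.024, 0.002, -0.004]
[0.0, -0.003, -0.001, -0.038, 0.002, -0.005]
[0.0, -0.003, -0.001, -0.047, 0.002, -0.005]
[0.0, -0.003, -0.001, -0.058, 0.002, -0.002]
[0.0, -0.003, -0.001, -0.068, 0.002, 0.001]
[0.0, -0.003, -0.001, -0.079, 0.002, 0.007]
[0.0, -0.003, -0.001, -0.087, 0.002, 0.013]
[0.0, -0.003, -0.001, -0.098, 0.002, 0.023]
[0.0, -0.003, -0.001, -0.107, 0.002, 0.032]
[0.0, -0.003, -0.001, -0.106, 0.002, -0.118]
```

View pics/s3.png

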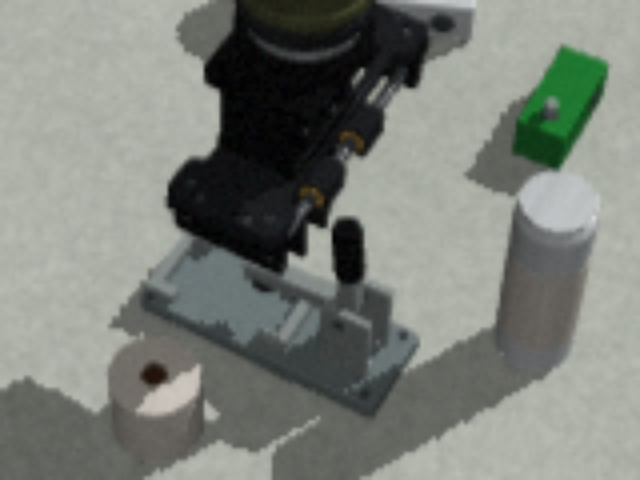

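Call:
apply_moves:
  steps:
    - [0,0,0,0,0,0,1]
    - [0,0,0,0,0,0,1]
    - [0,0,0,-0.02,0,0,1]
    - [0,0,0,-0.033,0,0,1]
    - [0,0,0,-0.043,0,0,1]
    - [0,0,0,-0.053,0,0.003,1]
    - [0,0,0,-0.064,0,0.006,1]
    - [0,0,0,-0.075,0,0.012,1]
    - [0,0,0,-0.084,0,0.018,1]
    - [0,0,0,-0.095,0,0.028,1]
    - [0,0,0,-0.103,0,0.037,1]
    - [0,0,0,-0.103,0,0.037,1]

```text
t: 5.08
tool_pos: [0.668, 0.0278, 0.086]
tcp_rot: [180.0, -0.1, -176.1]
force: [0.7, -0.1, -0.2]
width: 0.0003
```

```bash
python3 - <<'E'
from h import *
rows([],183.95)
s=eyes.snapshot("scene"); cv2.imwrite("pics/s4.png",cv2.resize(s["img"][190:310,260:420,::-1],None,fx=4,fy=4))
E
```

```text
tcp [0.668  0.0278 0.086 ] [ 1.7999e+02 -9.0000e-02 -1.7615e+02] t 5.075 w 0.0003 F [ 0.7 -0.1 -0.2]
```

View pics/s4.png

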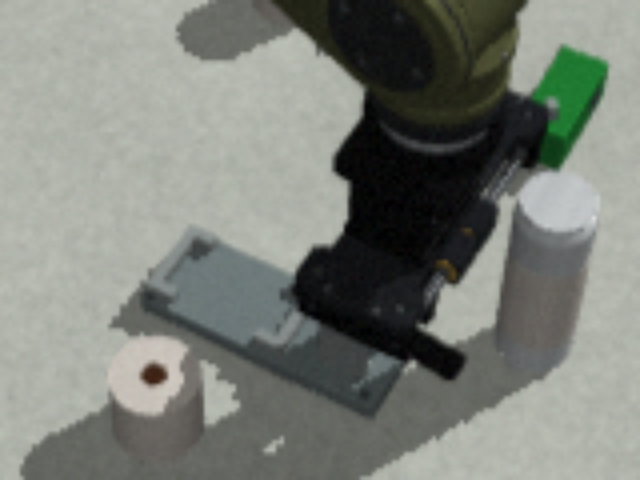

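```bash
python3 - <<'E'
from h import *
a=fx(127.3,0,87)
for p,y in ((fx(127,0,240),183.95),([.505,.307,.24],206.7),([.505,.307,.15],206.7)): print(rel(p,y,a,183.95).round(4).tolist())
E
```

```text
[0.0, 0.0, 0.0, 0.0004, 0.0, -0.204]
[0.0, 0.0, -0.1985, 0.1917, 0.384, -0.204]
[0.0, 0.0, -0.1985, 0.1917, 0.384, -0.084]
```

Call:
apply_moves:
  steps:
    - [0,0,0,0,0,-0.08,1]
    - [0,0,0,0,0,-0.16,1]
    - [0,0,0,0,0,-0.204,1]
    - [0,0,-0.199,0.192,0.384,-0.204,-1]
    - [0,0,-0.199,0.192,0.384,-0.204,-1]
    - [0,0,-0.199,0.192,0.384,-0.204,-1]
    - [0,0,-0.199,0.192,0.384,-0.204,-1]
    - [0,0,-0.199,0.192,0.384,-0.204,-1]
    - [0,0,-0.199,0.192,0.384,-0.204,-1]
    - [0,0,-0.199,0.192,0.384,-0.144,-1]
    - [0,0,-0.199,0.192,0.384,-0.084,-1]
    - [0,0,-0.199,0.192,0.384,-0.084,-1]

```text
t: 6.62
tool_pos: [0.5028, 0.3033, 0.1458]
tcp_rot: [-180.0, -0.5, -153.4]
force: [-0.8, -0.7, -0.6]
width: 0.0853
```

```bash
python3 - <<'E'
from h import *
import pickle
rows([],183.95)
s=eyes.snapshot("scene"); cv2.imwrite("pics/s5.png",cv2.resize(s["img"][190:310,260:420,::-1],None,fx=4,fy=4))
w=eyes.snapshot("wrist"); pickle.dump(w,open("w_blk2.pkl","wb")); cv2.imwrite("pics/w5.png",w["img"][:,:,::-1]);rows([],0)
cv2.imwrite("pics/w5c.png",cv2.resize(w["img"][135:295,245:405,::-1],None,fx=4,fy=4,interpolation=cv2.INTER_CUBIC))
E
```

```text
tcp [0.5028 0.3033 0.1458] [-179.98   -0.5  -153.39] t 6.625 w 0.0853 F [-0.8 -0.7 -0.6]
tcp [0.506  0.305  0.1513] [-1.7998e+02  5.0000e-02 -1.5340e+02] t 6.725 w 0.0919 F [0.3 0.1 1. ]
```

View pics/s5.png

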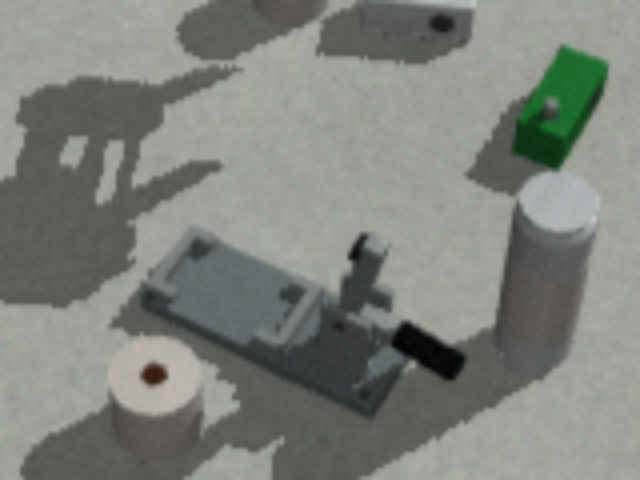

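View pics/w5.png

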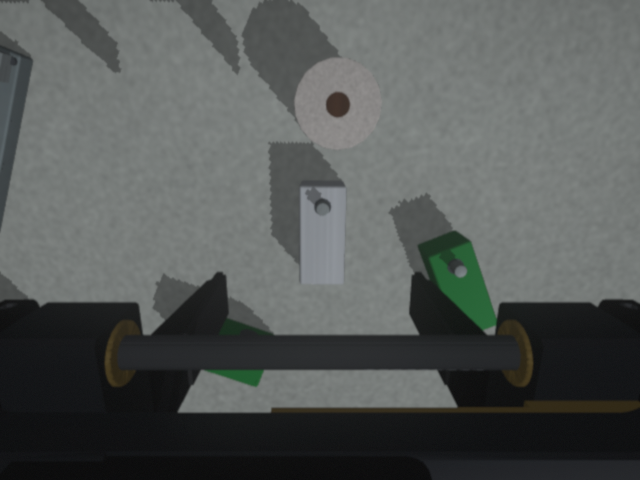

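View pics/w5c.png

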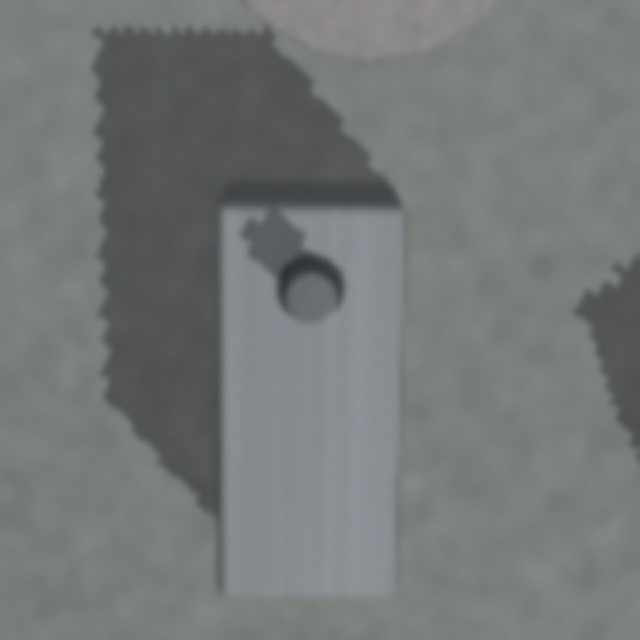

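```bash
python3 - <<'E'
from h import *
import pickle
np.set_printoptions(precision=4,suppress=True)
w=pickle.load(open("w_blk2.pkl","rb"))
U=[(a/4+245,b/4+135) for a,b in [(220,207),(403,207),(397,597),(224,597)]]
P=[(-40,-18,36),(-40,18,36),(40,18,36),(40,-18,36)]
p,r=fit([(w,P,U)],[.505,.304,np.radians(27)]); print(p,np.degrees(p[2]),r.round(2).tolist())
R=np.array(w["R"]); print("cam",-R.T@w["t"])
rows([],0)
w=eyes.snapshot("wrist"); pickle.dump(w,open("w_blk3.pkl","wb")); cv2.imwrite("pics/w6c.png",cv2.resize(w["img"][135:295,245:405,::-1],None,fx=4,fy=4,interpolation=cv2.INTER_CUBIC))
p,R0,s=tcp(); R=np.array(w["R"]); c=-R.T@w["t"]; print("cam in tool",R0.T@(c-p))
E
```

```text
[0.5049 0.3101 0.4659] 26.696642511606658 [[-1.07, -0.64], [1.08, -0.66], [0.64, 0.85], [-0.65, 0.87]]
cam [0.4363 0.2718 0.3201]
tcp [0.506  0.305  0.1513] [-179.98    0.05 -153.4 ] t 6.725 w 0.0919 F [0.3 0.1 1. ]
cam in tool [ 0.0766  0.0015 -0.1697]
```

View pics/w6c.png

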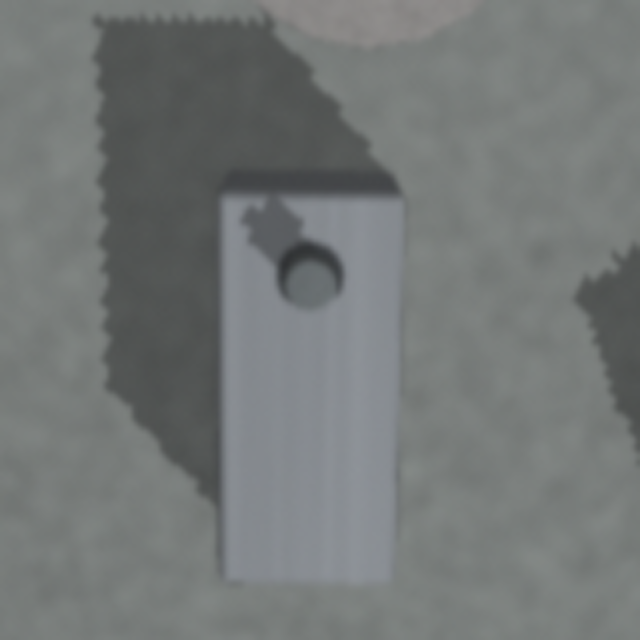

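```bash
python3 - <<'E'
from h import *
rows([[.5049,.3101,.06],[.5049,.3101,.006]],206.7)
E
```

```text
tcp [0.5067 0.3055 0.1526] [-179.99    0.2  -153.39] t 6.775 w 0.0935 F [ 0.3 -0.7 -1.1]
[-0.0, 0.002, -0.001, -0.0, 0.007, 0.123]
[-0.0, 0.002, -0.001, 0.0, 0.007, 0.195]
```

Call:
apply_moves:
  steps:
    - [0,0,-0.001,0,0.006,0.06,-1]
    - [0,0,-0.001,0,0.006,0.12,-1]
    - [0,0,-0.001,0,0.006,0.12,-1]
    - [0,0,-0.001,0,0.006,0.12,-1]
    - [0,0,-0.001,0,0.006,0.12,-1]

```text
t: 7.4
tool_pos: [0.5054, 0.3105, 0.0637]
tcp_rot: [-180.0, 0.3, -153.2]
force: [-0.3, 0.4, 0.4]
width: 0.0953
```

```bash
python3 - <<'E'
from h import *
rows([[.5049,.3101,.006]],206.7)
E
```

```text
tcp [0.5054 0.3105 0.0637] [-180.      0.32 -153.24] t 7.4 w 0.0953 F [-0.3  0.4  0.4]
[-0.0, 0.003, 0.001, 0.001, -0.0, 0.077]
```

Call:
apply_moves:
  steps:
    - [0,0,0,0,0,0.036,-1]
    - [0,0,0,0,0,0.072,-1]
    - [0,0,0,0,0,0.072,-1]
    - [0,0,0,0,0,0.072,-1]
    - [0,0,0,0,0,0.072,0.3]
    - [0,0,0,0,0,0.072,1]
    - [0,0,0,0,0,0.072,1]
    - [0,0,0,0,0,0.072,1]
    - [0,0,0,0,0,0.072,1]
    - [0,0,0,0,0,0.072,1]
    - [0,0,0,0,0,0.072,1]
    - [0,0,0,0,0,0.072,1]
  squeeze: 30

```text
t: 8.9
tool_pos: [0.5033, 0.3092, 0.0061]
tcp_rot: [-180.0, 0.0, -153.2]
force: [1.6, -1.5, -0.0]
width: 0.0363
```

```bash
python3 - <<'E'
from h import *
rows([],206.7)
E
```

```text
tcp [0.5033 0.3092 0.0061] [-179.97    0.   -153.22] t 8.9 w 0.0363 F [ 1.6 -1.5 -0. ]
```

Call:
apply_moves:
  steps:
    - [0,0,0,0,0,-0.04,1]
    - [0,0,0,0,0,-0.1,1]
    - [0,0,0,0,0,-0.16,1]
    - [0,0,0,0,0,-0.16,1]
    - [0,0,0,0,0,-0.16,1]
    - [0,0,0,0,0,-0.16,1]

```text
t: 9.65
tool_pos: [0.5013, 0.3086, 0.1229]
tcp_rot: [180.0, -0.3, -153.2]
force: [-0.7, 0.0, -4.2]
width: 0.0357
```

```bash
python3 - <<'E'
from h import *
import pickle
rows([],206.7)
w=eyes.snapshot("wrist"); pickle.dump(w,open("w_grip.pkl","wb")); cv2.imwrite("pics/w7.png",w["img"][:,:,::-1]);rows([],0)
E
```

```text
tcp [0.5013 0.3086 0.1229] [ 179.99   -0.31 -153.23] t 9.65 w 0.0357 F [-0.7  0.  -4.2]
tcp [0.5016 0.3087 0.1232] [ 179.99   -0.28 -153.23] t 9.7 w 0.0359 F [-0.2 -0.5 -3.3]
```

View pics/w7.png

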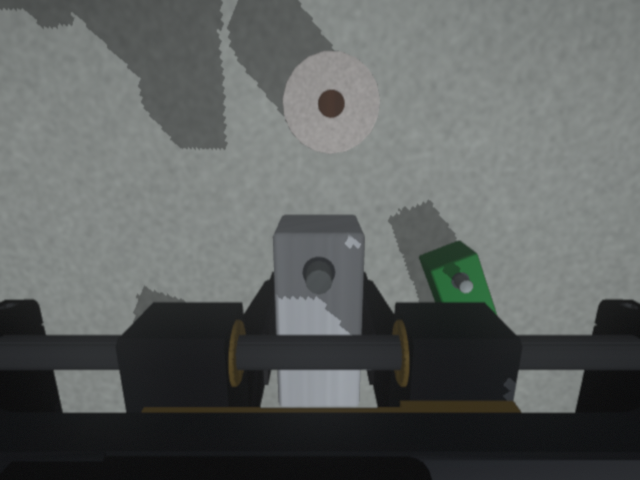

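```bash
python3 - <<'E'
from h import *
import pickle
np.set_printoptions(precision=4,suppress=True)
w=pickle.load(open("w_grip.pkl","rb"))
cv2.imwrite("pics/w7c.png",cv2.resize(w["img"][205:305,260:380,::-1],None,fx=5,fy=5,interpolation=cv2.INTER_CUBIC))
p,R0,_=tcp()
for u,z in (((275,234),.153),((364,234),.153),((319,277),.163)): print(R0.T@(ray(w,u,z)-p))
E
```

```text
[ 0.0384 -0.0151 -0.0296]
[ 0.0384  0.0193 -0.0296]
[ 0.0246  0.0019 -0.0397]
```

View pics/w7c.png

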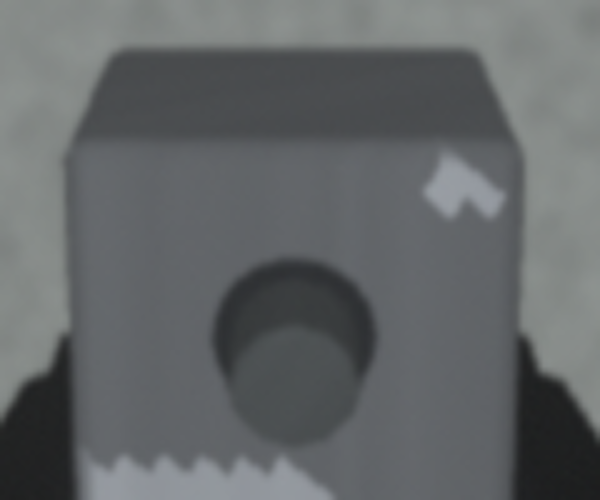

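```bash
python3 - <<'E'
from h import *
rows([[.5405,.0199,.123],[.5405,.0199,.075]],183.97)
E
```

```text
tcp [0.5016 0.3087 0.1232] [ 179.99   -0.28 -153.23] t 9.7 w 0.0359 F [-0.2 -0.5 -3.3]
[-0.0, -0.002, 0.199, 0.127, -0.367, 0.001]
[-0.0, -0.002, 0.199, 0.127, -0.367, 0.065]
```

Call:
apply_moves:
  steps:
    - [0,0,0.199,0.127,-0.367,0,1]
    - [0,0,0.199,0.127,-0.367,0,1]
    - [0,0,0.199,0.127,-0.367,0,1]
    - [0,0,0.199,0.127,-0.367,0,1]
    - [0,0,0.199,0.127,-0.367,0,1]
    - [0,0,0.199,0.127,-0.367,0.03,1]
    - [0,0,0.199,0.127,-0.367,0.065,1]
    - [0,0,0.199,0.127,-0.367,0.065,1]
    - [0,0,0.199,0.127,-0.367,0.065,1]
    - [0,0,0.199,0.127,-0.367,0.065,1]

```text
t: 10.95
tool_pos: [0.543, 0.021, 0.0787]
tcp_rot: [-180.0, 0.1, -176.0]
force: [0.2, -0.6, -4.3]
width: 0.0356
```

```bash
python3 - <<'E'
from h import *
import pickle
w=eyes.snapshot("wrist"); pickle.dump(w,open("w_pl.pkl","wb")); cv2.imwrite("pics/w8.png",w["img"][:,:,::-1]);rows([],0)
t=eyes.snapshot("top"); s=eyes.snapshot("scene"); cv2.imwrite("pics/s8.png",cv2.resize(s["img"][190:310,260:420,::-1],None,fx=4,fy=4))
rows([],0)
E
```

```text
tcp [0.543  0.021  0.0787] [-1.7998e+02  1.3000e-01 -1.7601e+02] t 11.0 w 0.0358 F [ 0.5 -0.3 -3. ]
tcp [0.5427 0.0209 0.0785] [-1.7999e+02  1.0000e-01 -1.7602e+02] t 11.1 w 0.0359 F [ 0.7 -1.  -3.6]
```

View pics/w8.png

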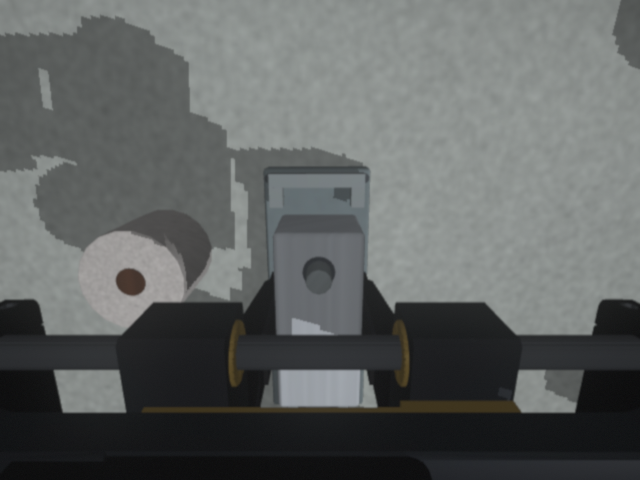

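View pics/s8.png

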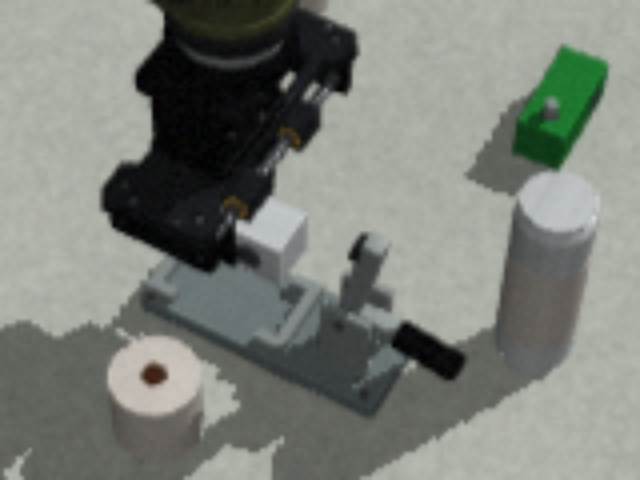

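```bash
python3 - <<'E'
from h import *
import pickle
w=pickle.load(open("w_pl.pkl","rb"))
cv2.imwrite("pics/w8c.png",cv2.resize(w["img"][160:300,255:385,::-1],None,fx=4.2,fy=4.2,interpolation=cv2.INTER_CUBIC))
E
```

```text
(no output)
```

View pics/w8c.png

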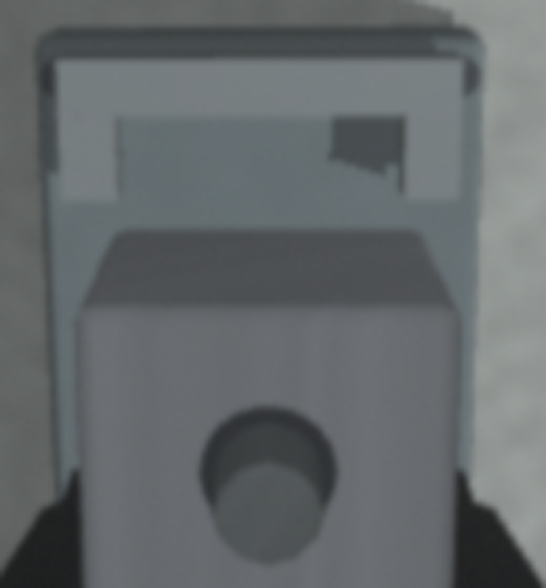

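```bash
python3 - <<'E'
from h import *
import pickle
np.set_printoptions(precision=4,suppress=True)
w=pickle.load(open("w_pl.pkl","rb"))
p=np.array([.543,.021,.0787]); R0=yawdown(183.99)
for n,u,z in (("outer L",(57,60),.025),("outer R",(464,60),.025),("inner L",(116,116),.025),("inner R",(404,116),.025),("side end",(116,200),.025),("side endR",(404,200),.025),
  ("blk botL",(115,232),.0726),("blk botR",(420,232),.0726),("blk topL",(80,305),.1086),("blk topR",(458,305),.1086),("pinbase",(268,472),.1086),("pintop",(268,512),.1186),("pintop-",(268,512),.1166)):
    print(n,(R0.T@(ray(w,(u[0]/4.2+255,u[1]/4.2+160),z)-p)*1000).round(1))
E
```

```text
outer L [ 52.5 -27.9  53.7]
outer R [52.5 29.2 53.7]
inner L [ 44.6 -19.8  53.7]
inner R [44.7 21.  53.7]
side end [ 32.5 -20.1  53.7]
side endR [32.6 21.3 53.7]
blk botL [ 38.3 -15.7   6.1]
blk botR [38.3 19.   6.1]
blk topL [ 39.3 -15.6 -29.9]
blk topR [ 39.4  19.1 -29.9]
pinbase [ 23.    1.7 -29.9]
pintop [ 23.1   1.7 -39.9]
pintop- [ 22.2   1.7 -37.9]
```

Call:
apply_moves:
  steps:
    - [0,0,0,0.003,-0.001,0.02,1]
    - [0,0,0,0.003,-0.001,0.035,1]
    - [0,0,0,0.003,-0.001,0.035,1]
    - [0,0,0,0.003,-0.001,0.035,1]
    - [0,0,0,0.003,-0.001,0.035,1]
    - [0,0,0,0.003,-0.001,0.035,1]

```text
t: 11.85
tool_pos: [0.5403, 0.0199, 0.0516]
tcp_rot: [-180.0, 0.0, -176.0]
force: [0.8, -0.6, -3.1]
width: 0.0359
```

```bash
python3 - <<'E'
from h import *
import pickle
rows([[.5398,.0197,.035],[.5398,.0197,.021]],183.97)
w=eyes.snapshot("wrist"); pickle.dump(w,open("w_pl2.pkl","wb"))
cv2.imwrite("pics/w9c.png",cv2.resize(w["img"][160:300,255:385,::-1],None,fx=4.2,fy=4.2,interpolation=cv2.INTER_CUBIC))
rows([],0)
E
```

```text
tcp [0.5403 0.0199 0.0516] [-1.7999e+02  5.0000e-02 -1.7603e+02] t 11.85 w 0.0359 F [ 0.8 -0.6 -3.1]
[-0.0, 0.0, -0.0, 0.001, -0.0, 0.022]
[-0.0, 0.0, -0.0, 0.001, -0.0, 0.041]
tcp [0.5402 0.0199 0.0516] [-1.7999e+02  5.0000e-02 -1.7604e+02] t 11.9 w 0.0359 F [ 0.5  0.8 -2.8]
```

View pics/w9c.png

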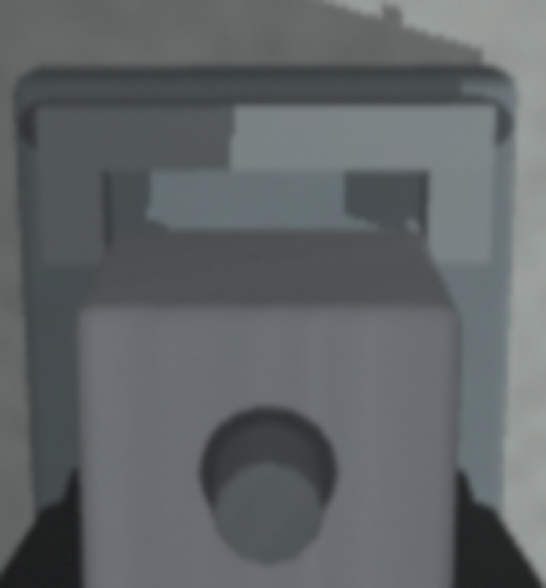

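```bash
python3 - <<'E'
from h import *
import pickle
np.set_printoptions(precision=4,suppress=True)
w=pickle.load(open("w_pl2.pkl","rb"))
p=np.array([.5402,.0199,.0516]); R0=yawdown(183.96)
for n,u,z in (("outer L",(38,105),.025),("outer R",(497,105),.025),("inner L",(105,170),.025),("inner R",(428,170),.025),("side end",(105,265),.025),("blk topL",(80,305),.0816),("blk topR",(458,305),.0816)):
    print(n,(R0.T@(ray(w,(u[0]/4.2+255,u[1]/4.2+160),z)-p)*1000).round(1))
E
```

```text
outer L [ 49.9 -26.9  26.6]
outer R [50.  30.2 26.6]
inner L [ 41.7 -18.7  26.6]
inner R [41.8 21.8 26.6]
side end [ 29.5 -19.1  26.6]
blk topL [ 39.3 -15.6 -30. ]
blk topR [ 39.3  19.1 -30. ]
```

Call:
apply_moves:
  steps:
    - [0,0,0,0,0,0.01,1]
    - [0,0,0,0,0,0.02,1]
    - [0,0,0,0,0,0.03,1]
    - [0,0,0,0,0,0.037,1]
    - [0,0,0,0,0,0.04,1]
    - [0,0,0,0,0,0.04,1]
    - [0,0,0,0,0,0.04,1]

```text
t: 12.78
tool_pos: [0.5402, 0.0199, 0.0213]
tcp_rot: [-180.0, 0.0, -176.0]
force: [-0.6, 0.1, -3.2]
width: 0.0357
```

```bash
python3 - <<'E'
from h import *
w=eyes.snapshot("wrist")
cv2.imwrite("pics/w10c.png",cv2.resize(w["img"][160:300,255:385,::-1],None,fx=4.2,fy=4.2,interpolation=cv2.INTER_CUBIC))
s=eyes.snapshot("scene"); cv2.imwrite("pics/s10.png",cv2.resize(s["img"][190:310,260:420,::-1],None,fx=4,fy=4))
rows([],0)
E
```

```text
tcp [0.54   0.0199 0.0212] [-1.8000e+02  2.0000e-02 -1.7604e+02] t 12.875 w 0.0362 F [-0.2 -0.5 -3.6]
```

View pics/w10c.png

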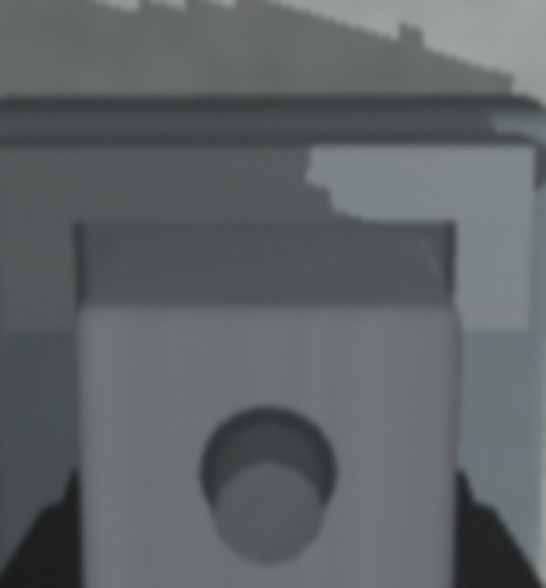

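View pics/s10.png

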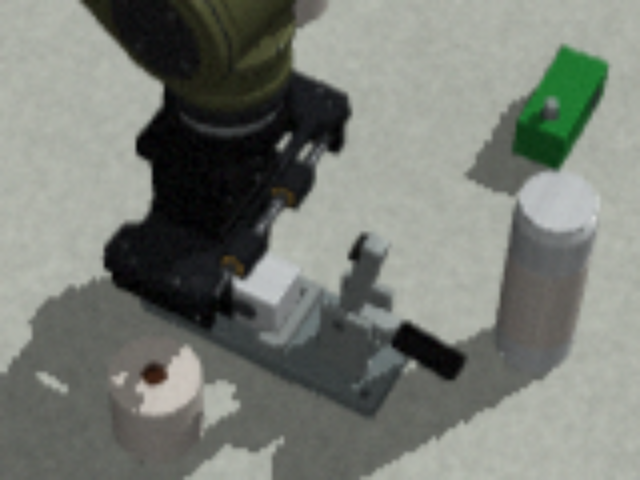

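Call:
apply_moves:
  steps:
    - [0,0,0,0,0,0.002,1]
    - [0,0,0,0,0,0.002,1]
    - [0,0,0,0,0,0.002,0.1]
    - [0,0,0,0,0,0.002,-0.26]
    - [0,0,0,0,0,0.002,-0.26]
    - [0,0,0,0,0,0.002,-0.26]
    - [0,0,0,0,0,-0.05,-0.26]
    - [0,0,0,0,0,-0.12,-0.26]
    - [0,0,0,0,0,-0.18,-0.26]
    - [0,0,0,0,0,-0.18,-0.26]
    - [0,0,0,0,0,-0.18,-0.26]

```text
t: 14.25
tool_pos: [0.5394, 0.0199, 0.1555]
tcp_rot: [180.0, -0.0, -176.0]
force: [-0.6, -0.2, -1.3]
width: 0.0601
```

```bash
python3 - <<'E'
from h import *
import pickle
w=eyes.snapshot("wrist"); pickle.dump(w,open("w11.pkl","wb"))
cv2.imwrite("pics/w11.png",w["img"][:,:,::-1])
cv2.imwrite("pics/w11c.png",cv2.resize(w["img"][130:280,245:395,::-1],None,fx=4,fy=4,interpolation=cv2.INTER_CUBIC))
rows([],0)
E
```

```text
tcp [0.5389 0.02   0.1545] [ 1.7998e+02 -1.5000e-01 -1.7603e+02] t 14.3 w 0.0602 F [ 0.6  0.9 -0.3]
```

View pics/w11c.png

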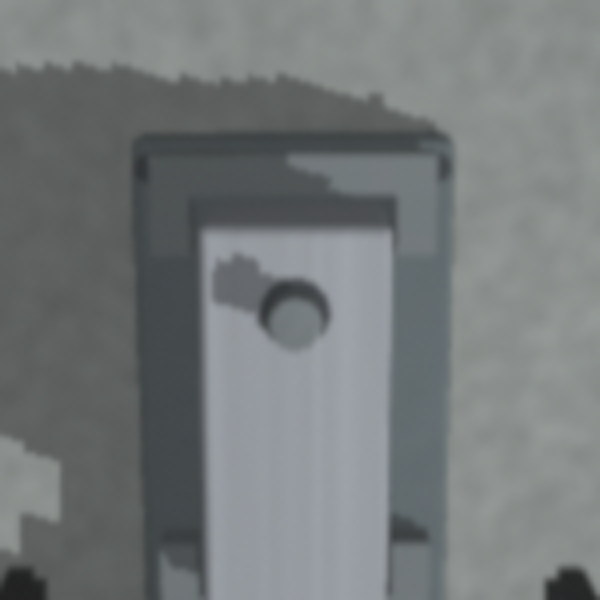

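Call:
apply_moves:
  steps:
    - [0,0,0,0,0,-0.05,1]
    - [0,0,0,-0.08,0,-0.055,1]
    - [0,0,0,-0.172,0,-0.055,1]
    - [0,0,0,-0.172,0,-0.055,1]
    - [0,0,0,-0.172,0,-0.055,1]
    - [0,0,0,-0.172,0,-0.055,1]
    - [0,0,0,-0.172,0,0.0,1]
    - [0,0,0,-0.172,0,0.05,1]
    - [0,0,0,-0.172,0,0.05,1]
    - [0,0,0,-0.172,0,0.05,1]

```text
t: 15.55
tool_pos: [0.669, 0.0288, 0.1208]
tcp_rot: [-180.0, 0.1, -176.0]
force: [-0.0, -0.6, 1.1]
width: 0.0006
```

```bash
python3 - <<'E'
from h import *
rows([],0)
p=tcp()[0]; a=F[2]; d=p[:2]-np.array([.5398,.0199]); print(d@[np.cos(a),np.sin(a)],d@[-np.sin(a),np.cos(a)])
s=eyes.snapshot("scene"); cv2.imwrite("pics/s12.png",cv2.resize(s["img"][190:310,260:420,::-1],None,fx=4,fy=4))
E
```

```text
tcp [0.669  0.0288 0.1208] [-1.7998e+02  1.5000e-01 -1.7603e+02] t 15.55 w 0.0006 F [-0.  -0.6  1.1]
0.12946877511012017 -2.3324027039760116e-05
```

View pics/s12.png

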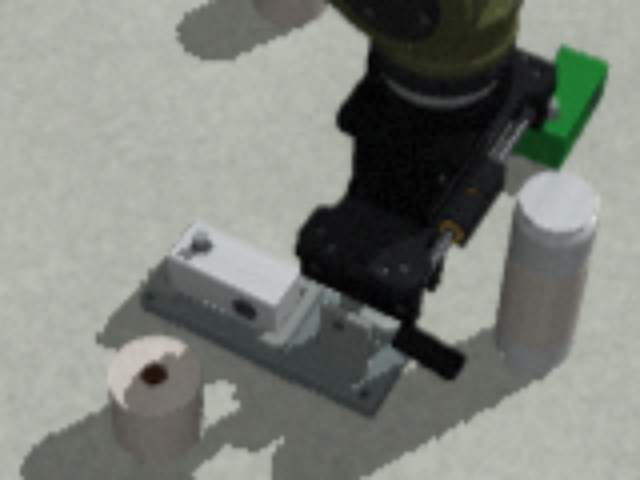

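Call:
apply_moves:
  steps:
    - [0,0,0,0.022,0,0.006,1]
    - [0,0,0,0.041,0,0.008,1]
    - [0,0,0,0.053,0,0.008,1]
    - [0,0,0,0.062,0,0.011,1]
    - [0,0,0,0.071,0,0.015,1]
    - [0,0,0,0.081,0,0.019,1]
    - [0,0,0,0.089,0,0.025,1]
    - [0,0,0,0.097,0,0.033,1]
    - [0,0,0,0.1,0,0.037,1]
    - [0,0,0,0.1,0,0.037,1]
    - [0,0,0,0.1,0,0.037,1]

```text
t: 16.98
tool_pos: [0.5939, 0.0236, 0.091]
tcp_rot: [180.0, 0.0, -176.0]
force: [0.8, -0.3, 0.1]
width: 0.0004
```

```bash
python3 - <<'E'
from h import *
rows([],0)
s=eyes.snapshot("scene"); cv2.imwrite("pics/s13.png",cv2.resize(s["img"][190:310,260:420,::-1],None,fx=4,fy=4))
E
```

```text
tcp [0.5939 0.0236 0.091 ] [ 1.8000e+02  1.0000e-02 -1.7604e+02] t 16.975 w 0.0004 F [ 0.8 -0.3  0.1]
```

View pics/s13.png

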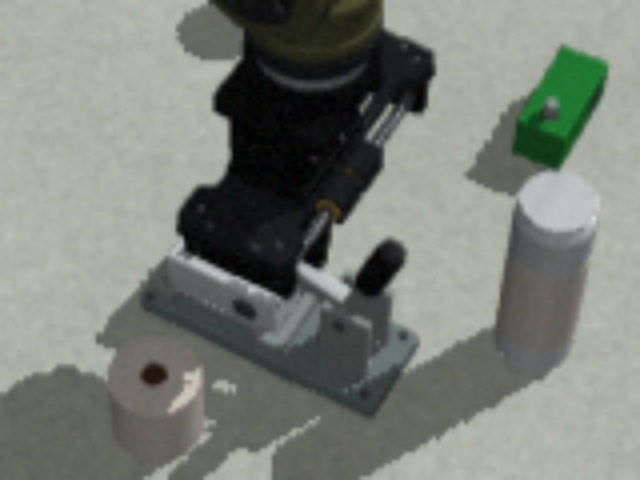

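Call:
apply_moves:
  steps:
    - [0,0,0,0.004,0,0.01,1]
    - [0,0,0,0.008,0,0.017,1]
    - [0,0,0,0.008,0,0.022,1]
    - [0,0,0,0.008,0,0.022,1]
    - [0,0,0,0.008,0,0.022,1]

```text
t: 17.65
tool_pos: [0.588, 0.0232, 0.0746]
tcp_rot: [-180.0, 0.0, -176.0]
force: [-0.1, -1.0, 0.6]
width: 0.0005
```

```bash
python3 - <<'E'
from h import *
rows([],0)
s=eyes.snapshot("scene"); cv2.imwrite("pics/s14.png",cv2.resize(s["img"][190:310,260:420,::-1],None,fx=4,fy=4))
E
```

```text
tcp [0.588  0.0232 0.0746] [-1.8000e+02  2.0000e-02 -1.7603e+02] t 17.65 w 0.0005 F [-0.1 -1.   0.6]
```

View pics/s14.png

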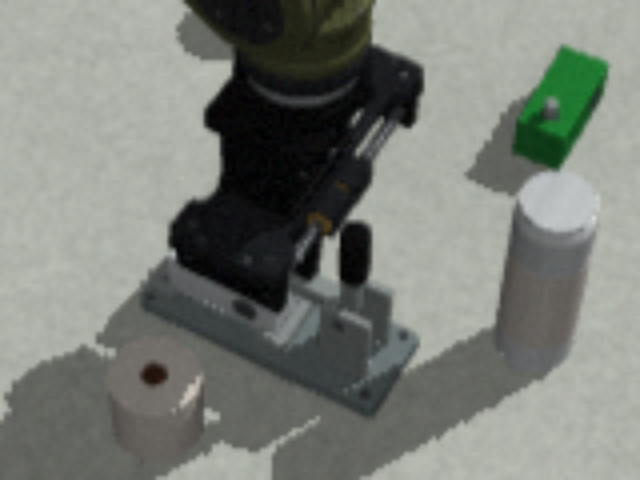

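```bash
python3 - <<'E'
from h import *
rows([[.588,.0232,.24],[.413,-.241,.24],[.413,-.241,.2]],141.3)
E
```

```text
tcp [0.588  0.0232 0.0747] [-1.8000e+02  3.0000e-02 -1.7603e+02] t 17.7 w 0.0004 F [ 0.4 -0.1 -0.6]
[0.0, 0.0, 0.372, -0.0, -0.0, -0.22]
[0.0, 0.0, 0.372, 0.257, -0.335, -0.221]
[0.0, 0.0, 0.372, 0.257, -0.335, -0.167]
```

Call:
apply_moves:
  steps:
    - [0,0,0,0,0,-0.08,1]
    - [0,0,0,0,0,-0.16,1]
    - [0,0,0,0,0,-0.22,1]
    - [0,0,0.372,0.257,-0.335,-0.22,-1]
    - [0,0,0.372,0.257,-0.335,-0.22,-1]
    - [0,0,0.372,0.257,-0.335,-0.22,-1]
    - [0,0,0.372,0.257,-0.335,-0.22,-1]
    - [0,0,0.372,0.257,-0.335,-0.22,-1]
    - [0,0,0.372,0.257,-0.335,-0.19,-1]
    - [0,0,0.372,0.257,-0.335,-0.167,-1]
    - [0,0,0.372,0.257,-0.335,-0.167,-1]
    - [0,0,0.372,0.257,-0.335,-0.167,-1]

```text
t: 19.2
tool_pos: [0.4136, -0.2402, 0.2001]
tcp_rot: [180.0, 0.0, 141.4]
force: [0.4, -0.6, 0.3]
width: 0.0851
```

```bash
python3 - <<'E'
from h import *
import pickle
w=eyes.snapshot("wrist"); pickle.dump(w,open("w15.pkl","wb"))
cv2.imwrite("pics/w15.png",w["img"][:,:,::-1]); rows([],0)
s=eyes.snapshot("scene"); cv2.imwrite("pics/s15.png",cv2.resize(s["img"][190:310,260:420,::-1],None,fx=4,fy=4))
E
```

```text
tcp [ 0.4137 -0.2404  0.2005] [1.8000e+02 7.0000e-02 1.4143e+02] t 19.25 w 0.089 F [ 0.5  1.  -0.1]
```

View pics/w15.png

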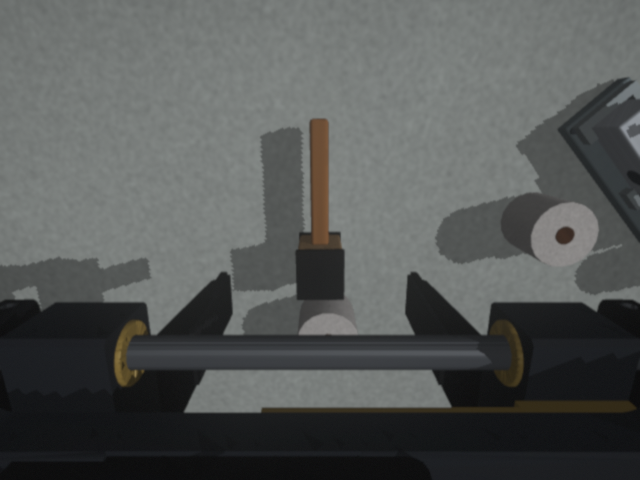

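View pics/s15.png

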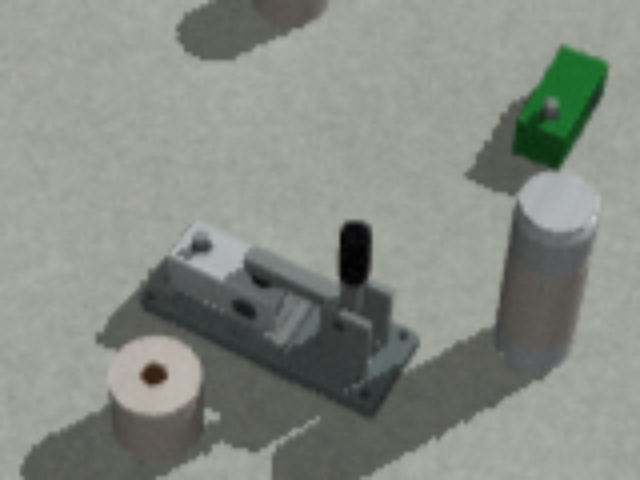

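```bash
python3 - <<'E'
from h import *
import pickle
w=pickle.load(open("w15.pkl","rb"))
cv2.imwrite("pics/w15c.png",cv2.resize(w["img"][110:310,270:370,::-1],None,fx=3,fy=3,interpolation=cv2.INTER_CUBIC))
p=np.array([.4137,-.2404,.2005]); R0=yawdown(141.43)
for u,z in (((296,249),.064),((344,249),.064),((344,298.5),.064),((297,298.5),.064),((309.5,119),.044),((328,119),.044),((313,230),.044),((328.5,230),.044)): print((R0.T@(ray(w,u,z)-p)*1000).round(1))
E
```

```text
[-18.2 -18.1 136.5]
[-18.2  22.7 136.5]
[-64.   23.6 136.5]
[-64.  -17.9 136.5]
[ 87.9  -6.6 156.5]
[ 88.    8.7 156.5]
[ -6.7  -3.9 156.5]
[ -6.7   9.9 156.5]
```

View pics/w15c.png

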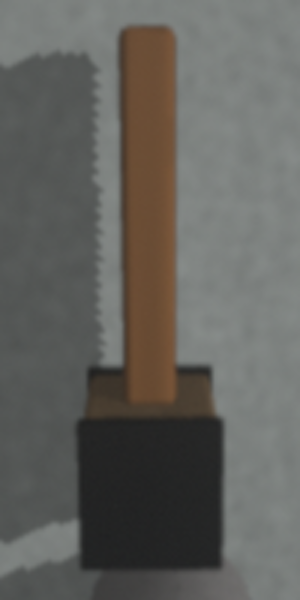

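Call:
apply_moves:
  steps:
    - [0,0,-0.01,0,0.001,0.08,-1]
    - [0,0,-0.01,0,0.001,0.16,-1]
    - [0,0,-0.01,0,0.001,0.22,-1]
    - [0,0,-0.01,0,0.001,0.249,-1]
    - [0,0,-0.01,0,0.001,0.249,-1]
    - [0,0,-0.01,0,0.001,0.249,-1]
    - [0,0,-0.01,0,0.001,0.249,-1]

```text
t: 20.18
tool_pos: [0.4147, -0.241, 0.0148]
tcp_rot: [180.0, 0.2, 142.5]
force: [-0.1, 0.9, -0.1]
width: 0.0952
```

Call:
apply_moves:
  steps:
    - [0,0,0,0,0,0.002,0.4]
    - [0,0,0,0,0,0.002,0.4]
    - [0,0,0,0,0,0.002,0.4]
    - [0,0,0,0,0,0.002,0.5]
    - [0,0,0,0,0,0.002,1]
    - [0,0,0,0,0,0.002,1]
    - [0,0,0,0,0,0.002,1]
    - [0,0,0,0,0,0.002,1]
    - [0,0,0,0,0,0.002,1]
    - [0,0,0,0,0,0.002,1]
    - [0,0,0,0,0,0.002,1]
  squeeze: 60

```text
t: 21.55
tool_pos: [0.4133, -0.2401, 0.0114]
tcp_rot: [180.0, -0.0, 142.5]
force: [-0.7, 0.5, 0.5]
width: 0.0156
```

```bash
python3 - <<'E'
from h import *
rows([],0)
E
```

```text
tcp [ 0.4133 -0.2401  0.0114] [179.99  -0.   142.48] t 21.55 w 0.0156 F [-0.7  0.5  0.5]
```

```bash
python3 - <<'E'
from h import *
rows([[.4133,-.2401,.15],[.4755,.0154,.15]],183.95)
E
```

```text
tcp [ 0.4133 -0.2401  0.0114] [179.99  -0.   142.48] t 21.55 w 0.0156 F [-0.7  0.5  0.5]
[0.0, -0.0, -0.362, 0.0, -0.0, -0.185]
[0.0, -0.0, -0.362, 0.142, 0.321, -0.185]
```

Call:
apply_moves:
  steps:
    - [0,0,0,0,0,-0.04,1]
    - [0,0,0,0,0,-0.1,1]
    - [0,0,0,0,0,-0.16,1]
    - [0,0,0,0,0,-0.185,1]
    - [0,0,-0.1,0.035,0.08,-0.185,1]
    - [0,0,-0.2,0.07,0.16,-0.185,1]
    - [0,0,-0.28,0.105,0.24,-0.185,1]
    - [0,0,-0.362,0.142,0.321,-0.185,1]
    - [0,0,-0.362,0.142,0.321,-0.185,1]
    - [0,0,-0.362,0.142,0.321,-0.185,1]
    - [0,0,-0.362,0.142,0.321,-0.185,1]
    - [0,0,-0.362,0.142,0.321,-0.185,1]

```text
t: 23.05
tool_pos: [0.4752, 0.0143, 0.1499]
tcp_rot: [-180.0, -0.0, -176.2]
force: [0.3, -0.3, -2.3]
width: 0.0158
```

```bash
python3 - <<'E'
from h import *
import pickle
rows([[.4755,.0154,.15]],183.95)
w=eyes.snapshot("wrist"); pickle.dump(w,open("w16.pkl","wb"))
cv2.imwrite("pics/w16.png",w["img"][:,:,::-1]); rows([],0)
s=eyes.snapshot("scene"); cv2.imwrite("pics/s16.png",cv2.resize(s["img"][180:320,220:420,::-1],None,fx=4,fy=4))
s=eyes.snapshot("top"); cv2.imwrite("pics/t16.png",cv2.resize(s["img"][150:310,260:420,::-1],None,fx=3.5,fy=3.5))
E
```

```text
tcp [0.4752 0.0143 0.1499] [-1.7999e+02 -3.0000e-02 -1.7619e+02] t 23.05 w 0.0158 F [ 0.3 -0.3 -2.3]
[-0.0, -0.0, -0.001, -0.0, 0.001, -0.0]
tcp [0.4753 0.0144 0.15  ] [-1.7999e+02 -1.0000e-02 -1.7618e+02] t 23.1 w 0.0155 F [ 0.   0.  -1.9]
```

View pics/w16.png

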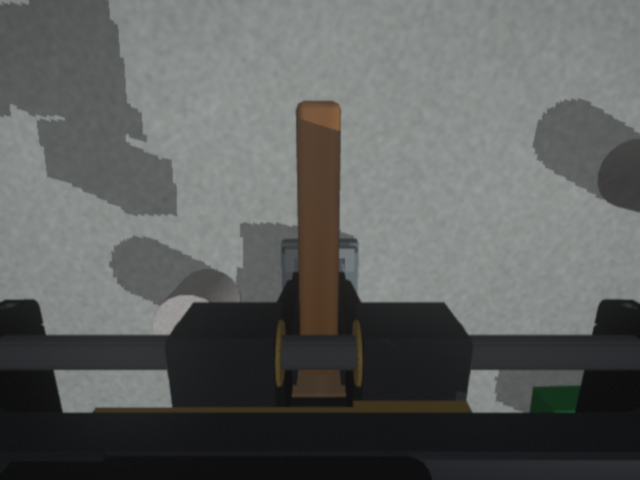

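View pics/s16.png

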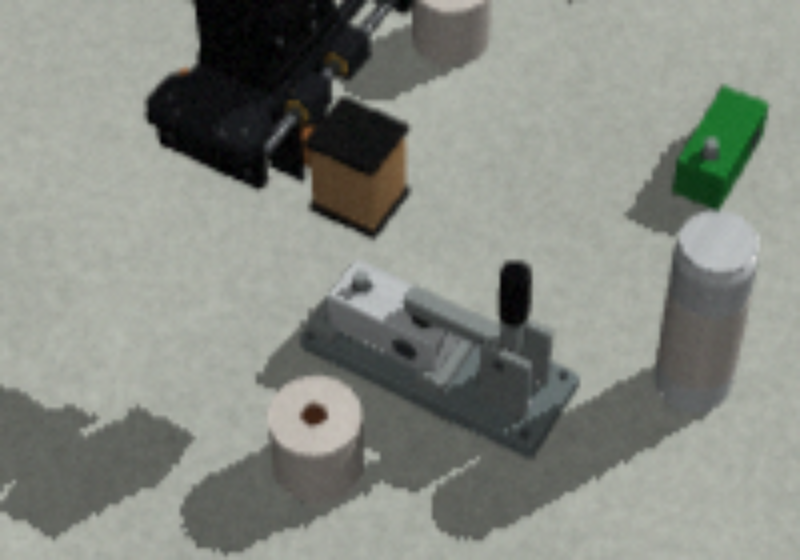

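View pics/t16.png

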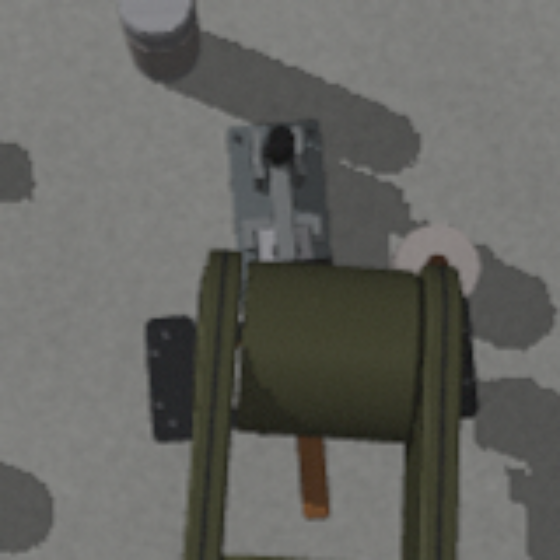

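Call:
apply_moves:
  steps:
    - [0,0,0,0,0.001,0.02,1]
    - [0,0,0,0,0.001,0.05,1]
    - [0,0,0,0,0.001,0.081,1]
    - [0,0,0,0,0.001,0.112,1]
    - [0,0,0,0,0.001,0.122,1]
    - [0,0,0,0,0.001,0.122,1]

```text
t: 23.95
tool_pos: [0.4749, 0.0163, 0.0615]
tcp_rot: [180.0, -0.2, -176.0]
force: [-15.1, 0.3, 23.3]
width: 0.0157
```

```bash
python3 - <<'E'
from h import *
rows([],183.95)
s=eyes.snapshot("scene"); cv2.imwrite("pics/s17.png",cv2.resize(s["img"][180:320,220:420,::-1],None,fx=4,fy=4))
rows([],183.95)
E
```

```text
tcp [0.4749 0.0163 0.0615] [ 179.99   -0.23 -176.02] t 23.95 w 0.0157 F [-15.1   0.3  23.3]
tcp [0.4749 0.0163 0.0615] [ 179.99   -0.21 -176.02] t 24.0 w 0.0155 F [-14.7   1.   23.3]
```

View pics/s17.png

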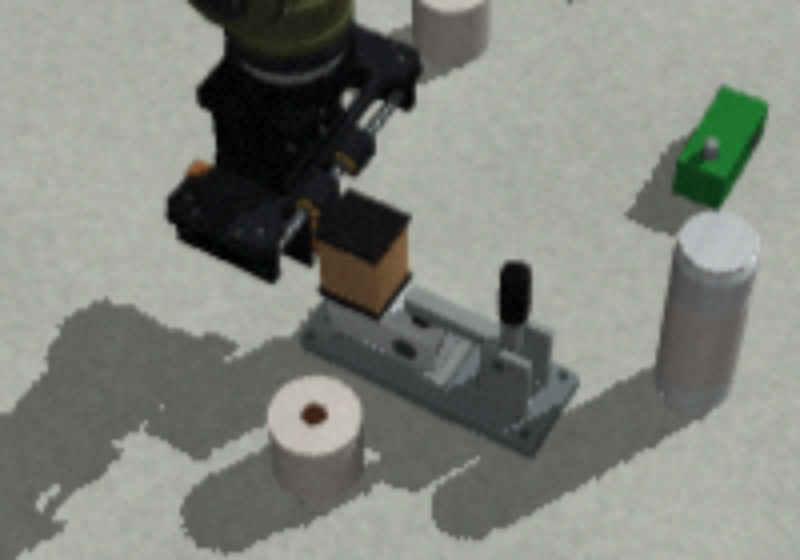

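Call:
apply_moves:
  steps:
    - [0,0,0,0,0,-0.03,1]
    - [0,0,0,0,0,-0.08,1]
    - [0,0,0,0,0,-0.122,1]
    - [0,0,0,0,0,-0.122,1]
    - [0,0,0,0,0,-0.122,1]
    - [0,0,0,0,0,-0.122,1]

```text
t: 24.75
tool_pos: [0.474, 0.0165, 0.1477]
tcp_rot: [180.0, -0.2, -176.0]
force: [-1.0, 0.1, -3.3]
width: 0.0156
```

```bash
python3 - <<'E'
from h import *
import pickle
rows([],183.95)
s=eyes.snapshot("scene"); pickle.dump(s,open("s18.pkl","wb")); cv2.imwrite("pics/s18.png",cv2.resize(s["img"][190:290,280:380,::-1],None,fx=6,fy=6,interpolation=cv2.INTER_CUBIC))
w=eyes.snapshot("wrist"); cv2.imwrite("pics/w18.png",w["img"][:,:,::-1])
E
```

```text
tcp [0.474  0.0165 0.1477] [ 179.97   -0.23 -176.04] t 24.75 w 0.0156 F [-1.   0.1 -3.3]
```

View pics/s18.png

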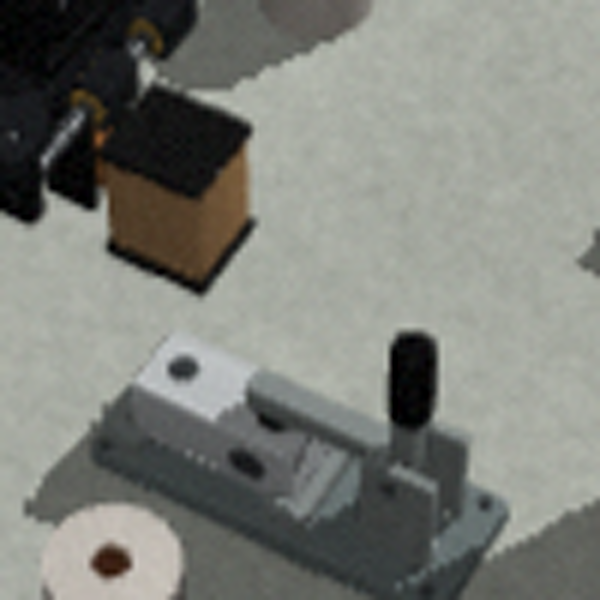

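View pics/w18.png

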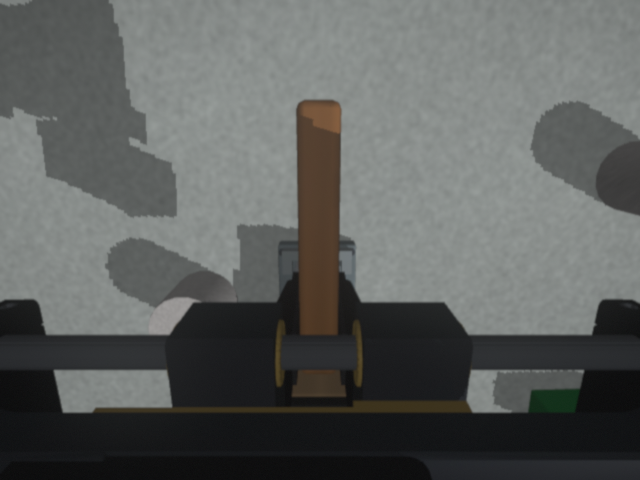

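```bash
python3 - <<'E'
from h import *
import pickle
s=pickle.load(open("s18.pkl","rb")); im=s["img"]
c=cv2.resize(im[235:275,295:345,::-1],None,fx=14,fy=14,interpolation=cv2.INTER_CUBIC)
B=(.541,.0199,np.radians(3.95))
def pt(x,y,z): 
    u=proj(s,place(B,[[x/1000,y/1000,z/1000]]))[0]; return u
for q in ((-40,18,51),(-40,-18,51),(40,-18,51),(40,18,51),(-40,-18,15),(-24,0,51),(-24,0,53),(-24,0,60)): 
    u=pt(*q); print(q,u.round(1)); 
cv2.imwrite("pics/s18z.png",c)
E
```

```text
(-40, 18, 51) [307.7 243.1]
(-40, -18, 51) [300.3 252.7]
(40, -18, 51) [327.3 265.7]
(40, 18, 51) [334.4 255.6]
(-40, -18, 15) [300.9 260.9]
(-24, 0, 51) [309.3 250.4]
(-24, 0, 53) [309.3 249.9]
(-24, 0, 60) [309.2 248.3]
```

View pics/s18z.png

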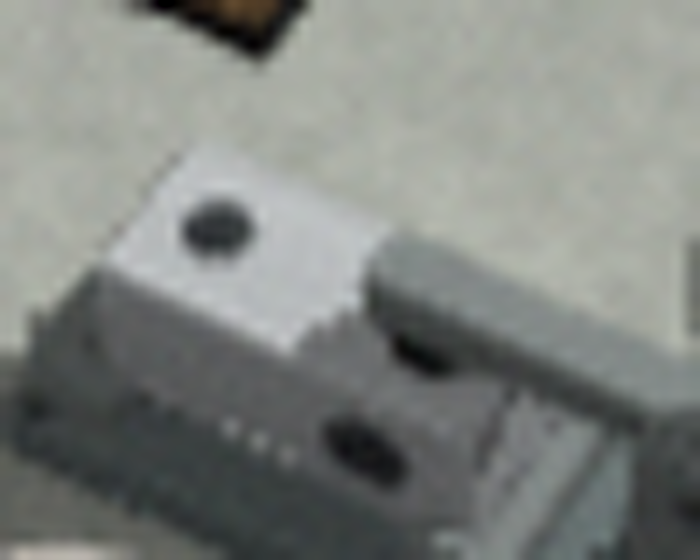

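Call:
apply_moves:
  steps:
    - [0,0.0175,0,0,0,0.0,1]
    - [0,0.0175,0,0,0,0.02,1]
    - [0,0.0175,0,0,0,0.052,1]
    - [0,0.0175,0,0,0,0.086,1]
    - [0,0.0175,0,0,0,0.12,1]
    - [0,0.0175,0,0,0,0.124,1]
    - [0,0.0175,0,0,0,0.124,1]

```text
t: 25.72
tool_pos: [0.4742, 0.0164, 0.0574]
tcp_rot: [180.0, -2.3, -176.0]
force: [-7.9, -0.3, 9.3]
width: 0.0154
```

```bash
python3 - <<'E'
from h import *
rows([],183.95)
s=eyes.snapshot("scene"); cv2.imwrite("pics/s19.png",cv2.resize(s["img"][210:280,270:370,::-1],None,fx=7,fy=7,interpolation=cv2.INTER_CUBIC))
E
```

```text
tcp [0.4742 0.0164 0.0574] [ 179.98   -2.28 -176.02] t 25.725 w 0.0154 F [-7.9 -0.3  9.3]
```

View pics/s19.png

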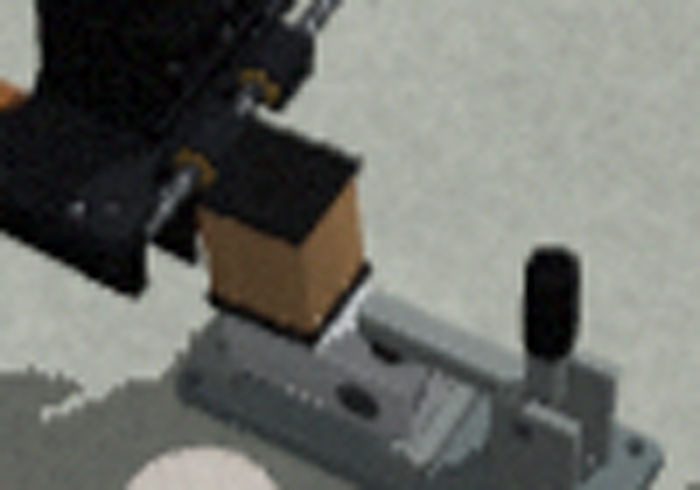

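```bash
cat >> h.py <<'E'
def relw(L,Rt):
    p0,R0,s=tcp()
    for p in L: print(np.r_[Ro.from_matrix(R0.T@Rt).as_rotvec()/2,R0.T@(np.array(p)-p0)/.75].round(3).tolist())
E
python3 - <<'E'
from h import *
p,R,_=tcp()
relw([[p[0],p[1],.15],[.40,-.20,.15],[.40,-.20,.03],[.40,-.20,.008]],R)
E
```

```text
[0.0, 0.0, 0.0, 0.005, 0.0, -0.123]
[0.0, 0.0, 0.0, 0.123, -0.281, -0.119]
[0.0, 0.0, 0.0, 0.117, -0.281, 0.041]
[0.0, 0.0, 0.0, 0.116, -0.281, 0.07]
```

Call:
apply_moves:
  steps:
    - [0,0,0,0.002,0,-0.03,1]
    - [0,0,0,0.004,0,-0.08,1]
    - [0,0,0,0.005,0,-0.123,1]
    - [0,0,0,0.06,-0.08,-0.121,1]
    - [0,0,0,0.1,-0.16,-0.12,1]
    - [0,0,0,0.123,-0.24,-0.119,1]
    - [0,0,0,0.123,-0.281,-0.119,1]
    - [0,0,0,0.12,-0.281,-0.04,1]
    - [0,0,0,0.117,-0.281,0.03,1]
    - [0,0,0,0.117,-0.281,0.03,1]
    - [0,0,0,0.117,-0.281,0.03,1]

```text
t: 27.15
tool_pos: [0.4027, -0.2004, 0.039]
tcp_rot: [-179.9, -1.9, -176.0]
force: [0.2, 0.2, -1.4]
width: 0.016
```

```bash
python3 - <<'E'
from h import *
import pickle
rows([],183.95)
s=eyes.snapshot("scene"); pickle.dump(s,open("s20.pkl","wb")); cv2.imwrite("pics/s20.png",cv2.resize(s["img"][210:350,170:370,::-1],None,fx=4,fy=4,interpolation=cv2.INTER_CUBIC))
cv2.imwrite("pics/s20z.png",cv2.resize(s["img"][235:275,295:345,::-1],None,fx=14,fy=14,interpolation=cv2.INTER_CUBIC))
E
```

```text
tcp [ 0.4027 -0.2004  0.039 ] [-179.94   -1.93 -176.02] t 27.15 w 0.016 F [ 0.2  0.2 -1.4]
```

View pics/s20.png

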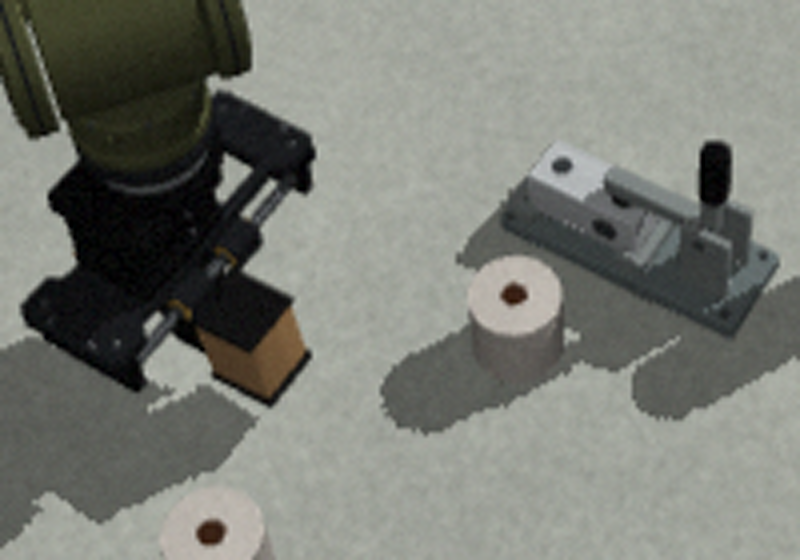

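View pics/s20z.png

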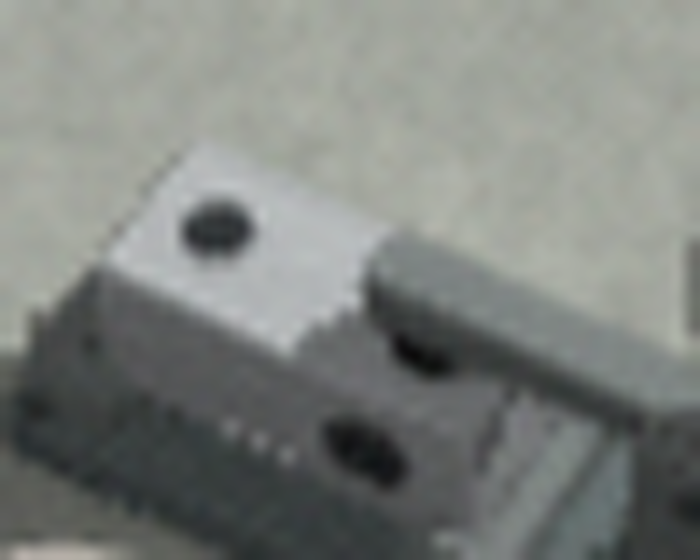

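```bash
python3 - <<'E'
from h import *
import pickle
s=pickle.load(open("s20.pkl","rb"))
cv2.imwrite("pics/s20m.png",cv2.resize(s["img"][272:317,210:255,::-1],None,fx=13,fy=13,interpolation=cv2.INTER_CUBIC))
E
```

```text
(no output)
```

View pics/s20m.png

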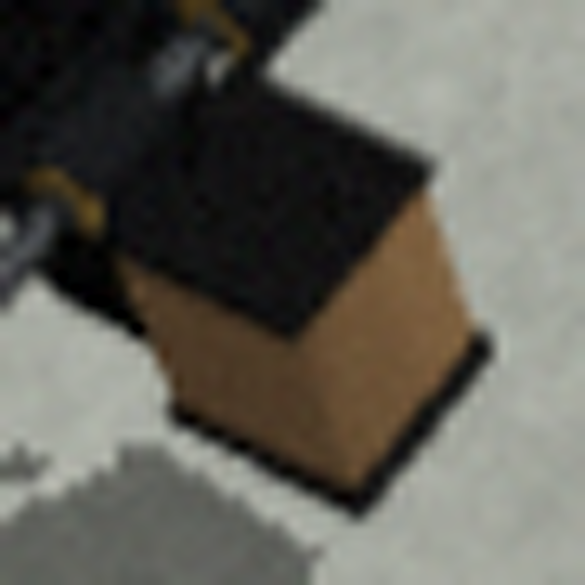

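```bash
python3 - <<'E'
from h import *
import pickle
s=pickle.load(open("s20.pkl","rb"))
P=np.array([(23,21,32),(23,-21,32),(-23,-21,32),(23,21,-32),(23,-21,-32),(-23,-21,-32)])/1000
U=np.array([(435,165),(295,340),(118,258),(492,350),(358,520),(172,418)])/13+[210,272]
f=lambda q:(proj(s,P@Ro.from_euler('xyz',q[3:]).as_matrix().T+q[:3])-U).ravel()
r=least_squares(f,[.444,-.197,.065,0,0,.07]); print(r.x[:3],np.degrees(r.x[3:]),r.fun.reshape(-1,2).round(2).tolist())
E
```

```text
[ 0.41598785 -0.1735797  -0.0011197 ] [ 0.55530975 -2.16465693  5.42067947] [[-0.25, 0.74], [0.66, 0.15], [-0.86, -0.92], [-0.37, 0.13], [0.55, -0.35], [0.27, 0.25]]
```

```bash
python3 - <<'E'
from h import *
import pickle
s=pickle.load(open("s20.pkl","rb"))
P=np.array([(23,21,32),(23,-21,32),(-23,-21,32),(23,21,-32),(23,-21,-32),(-23,-21,-32)])/1000
U=np.array([(435,165),(295,340),(118,258),(492,350),(358,520),(172,418)])/13+[210,272]
for z in (.055,.065,.075):
    f=lambda q:(proj(s,P@Ro.from_euler('xyz',[0,q[2],q[3]]).as_matrix().T+np.array([q[0],q[1],z]))-U).ravel()
    r=least_squares(f,[.444,-.197,0,.07]); print(z,r.x[:2],np.degrees(r.x[2:]),r.fun.reshape(-1,2).round(2).tolist())
E
```

```text
0.055 [ 0.44527774 -0.1946692 ] [-1.37243738  5.7357279 ] [[0.5, 0.05], [0.92, 0.13], [-1.6, -1.43], [0.14, 0.25], [0.61, 0.42], [-0.59, 0.55]]
0.065 [ 0.45049135 -0.19841586] [-1.20678225  5.76307275] [[0.64, -0.07], [0.95, 0.15], [-1.74, -1.51], [0.25, 0.24], [0.63, 0.55], [-0.74, 0.58]]
0.075 [ 0.45570494 -0.20216228] [-1.03935849  5.78972773] [[0.78, -0.19], [0.99, 0.18], [-1.89, -1.6], [0.36, 0.24], [0.65, 0.68], [-0.89, 0.61]]
```

Call:
apply_moves:
  steps:
    - [0,0,0,0,0,0.015,1]
    - [0,0,0,0,0,0.03,1]
    - [0,0,0,0,0,0.038,1]
    - [0,0,0,0,0,0.042,1]
    - [0,0,0,0,0,0.042,1]
    - [0,0,0,0,0,0.042,1]

```text
t: 27.95
tool_pos: [0.4004, -0.2, 0.0067]
tcp_rot: [180.0, -2.1, -176.0]
force: [-4.6, 2.2, 5.8]
width: 0.0157
```

```bash
python3 - <<'E'
from h import *
rows([],183.95)
s=eyes.snapshot("scene"); cv2.imwrite("pics/s21.png",cv2.resize(s["img"][250:350,170:300,::-1],None,fx=6,fy=6,interpolation=cv2.INTER_CUBIC))
E
```

```text
tcp [ 0.4004 -0.2     0.0067] [ 179.97   -2.06 -176.03] t 27.95 w 0.0157 F [-4.6  2.2  5.8]
```

View pics/s21.png

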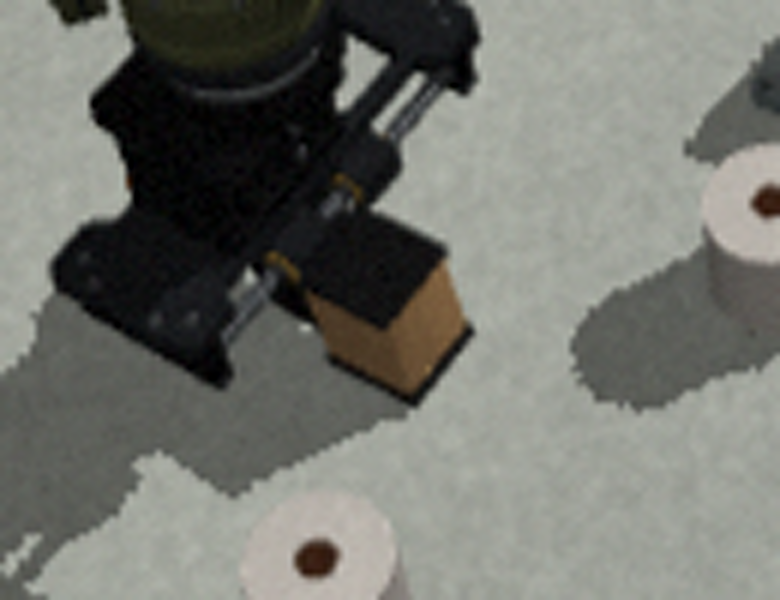

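Contact felt (about 6 N up), mallet on the counter. Release gently, then rise straight up.

Call:
apply_moves:
  steps:
    - [0,0,0,0,0,0,0.6]
    - [0,0,0,0,0,0,0.5]
    - [0,0,0,0,0,0,0.3]
    - [0,0,0,0,0,0,0.2]
    - [0,0,0,0,0,0,0.2]
    - [0,0,0,0,0,0,0.2]
    - [0,0,0,-0.002,0,-0.04,0.2]
    - [0,0,0,-0.004,0,-0.1,0.2]
    - [0,0,0,-0.006,0,-0.17,0.2]
    - [0,0,0,-0.008,0,-0.24,0.2]
    - [0,0,0,-0.01,0,-0.27,0.2]
    - [0,0,0,-0.01,0,-0.27,0.2]

```text
t: 29.5
tool_pos: [0.4164, -0.1997, 0.2107]
tcp_rot: [-179.8, -1.8, -176.0]
force: [0.4, 0.2, -0.5]
width: 0.0379
```

```bash
python3 - <<'E'
from h import *
p,R,_=tcp(); rows([],0)
relw([[.53,.01,.22]],yawdown(183.95))
s=eyes.snapshot("scene"); cv2.imwrite("pics/s22.png",s["img"][150:400,150:450,::-1].repeat(2,0).repeat(2,1))
w=eyes.snapshot("wrist"); cv2.imwrite("pics/w22.png",w["img"][:,:,::-1])
E
```

```text
tcp [ 0.4164 -0.1997  0.2107] [-179.84   -1.78 -176.03] t 29.5 w 0.0379 F [ 0.4  0.2 -0.5]
[-0.001, -0.016, 0.0, -0.17, 0.268, -0.018]
```

View pics/s22.png

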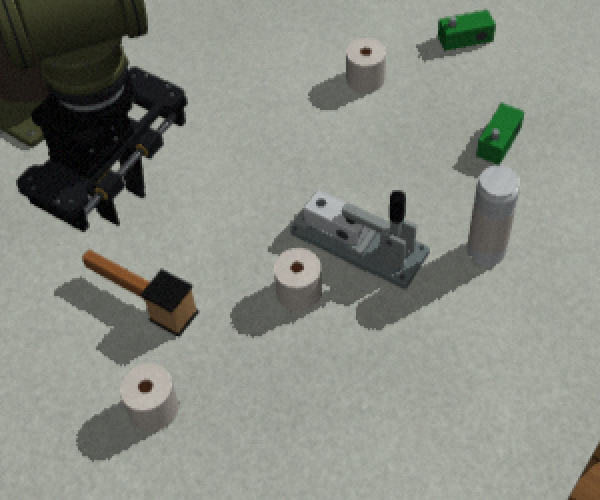

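View pics/w22.png

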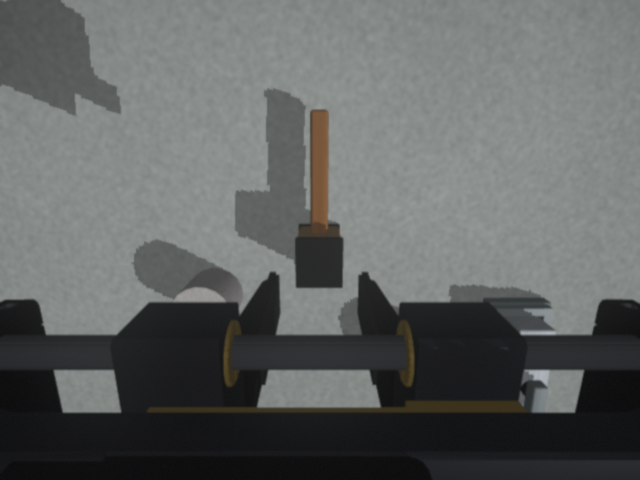

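```bash
python3 - <<'E'
from h import *
ct=np.array([.0770,.0013,-.1705]); A=np.array([[.0012,-.9628,-.2703],[1,.001,.0006],[-.0003,-.2703,.9628]])
for tilt in (-25,):
  R=yawdown(183.95)@Ro.from_euler('y',tilt,degrees=True).as_matrix()
  for x in (.40,.42,.44,.46):
   for z in (.12,.15):
    p=np.array([x,.013,z]); c=p+R@ct; q=A.T@R.T@(np.array([.517,.0183,.051])-c); print(x,z,c.round(3),378*q[0]/q[2]+318,378*q[1]/q[2]+238,q[2].round(3))
  relw([[.44,.013,.2],[.44,.013,.13]],R)
E
```

```text
0.4 0.12 [0.258 0.005 0.242] 312.7669926199951 324.61170418088295 0.314
0.4 0.15 [0.258 0.005 0.272] 313.12886262115626 296.77726577875546 0.336
0.42 0.12 [0.278 0.005 0.242] 314.30343457892934 309.3343025167901 0.301
0.42 0.15 [0.278 0.005 0.272] 314.57176066404384 281.4552339833529 0.323
0.44 0.12 [0.298 0.005 0.242] 315.97883174383145 292.6752186599253 0.288
0.44 0.15 [0.298 0.005 0.272] 316.13558796422154 264.8490629971557 0.31
0.46 0.12 [0.318 0.005 0.242] 317.8129274873204 274.43813706973026 0.275
0.46 0.15 [0.318 0.005 0.272] 317.836212069216 246.79025646041163 0.297
[0.0, -0.236, 0.0, -0.054, 0.279, 0.008]
[0.0, -0.236, 0.0, -0.057, 0.279, 0.101]
```

```bash
python3 - <<'E'
from h import *
R=yawdown(183.95)@Ro.from_euler('y',-25,degrees=True).as_matrix()
relw([[.46,.013,.2],[.46,.013,.15]],R)
E
```

```text
[0.0, -0.236, 0.0, -0.08, 0.277, 0.007]
[0.0, -0.236, 0.0, -0.083, 0.277, 0.073]
```

Call:
apply_moves:
  steps:
    - [0,-0.05,0,-0.02,0.06,0,0.2]
    - [0,-0.12,0,-0.04,0.14,0,0.2]
    - [0,-0.2,0,-0.06,0.21,0,0.2]
    - [0,-0.236,0,-0.08,0.277,0.007,0.2]
    - [0,-0.236,0,-0.083,0.277,0.04,0.2]
    - [0,-0.236,0,-0.083,0.277,0.073,0.2]
    - [0,-0.236,0,-0.083,0.277,0.073,0.2]
    - [0,-0.236,0,-0.083,0.277,0.073,0.2]
    - [0,-0.236,0,-0.083,0.277,0.073,0.2]

```text
t: 30.72
tool_pos: [0.4616, 0.012, 0.1526]
tcp_rot: [-180.0, 25.1, -176.1]
force: [-0.4, -0.4, 0.5]
width: 0.0378
```

```bash
python3 - <<'E'
from h import *
import pickle
rows([],0)
w=eyes.snapshot("wrist"); pickle.dump(w,open("w23.pkl","wb")); cv2.imwrite("pics/w23.png",w["img"][:,:,::-1])
u=proj(w,[[.517,.0183,.051]])[0].astype(int); print(u)
cv2.imwrite("pics/w23c.png",cv2.resize(w["img"][u[1]-45:u[1]+45,u[0]-45:u[0]+45,::-1],None,fx=6.5,fy=6.5,interpolation=cv2.INTER_CUBIC))
E
```

```text
tcp [0.4616 0.012  0.1526] [-179.98   25.13 -176.06] t 30.725 w 0.0378 F [-0.4 -0.4  0.5]
[319 241]
```

View pics/w23.png

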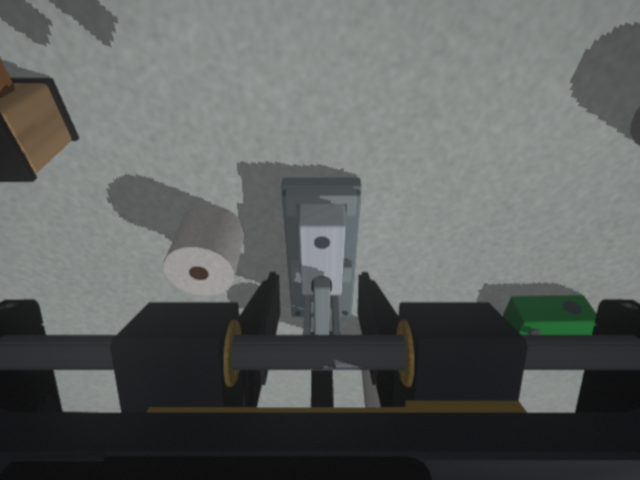

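View pics/w23c.png

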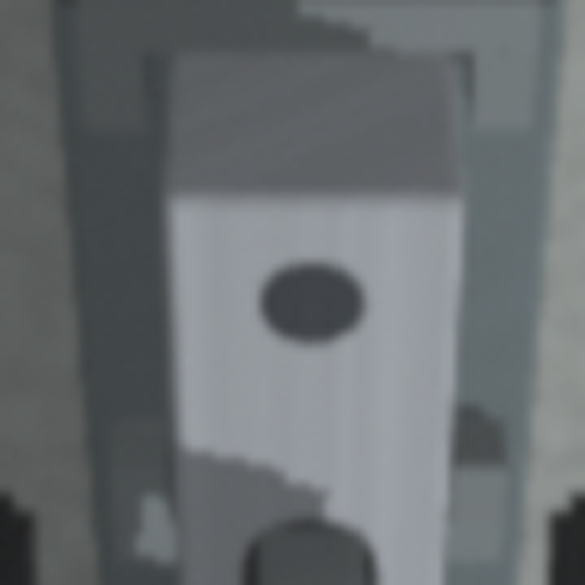

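```bash
python3 -c "
from rig import job
print(job.close_job())"
```

```text
the job is handed in; nothing more can be done
None
```

I finished the whole sequence and handed the job in at about 31 s of the 72 s allowed; the hand-in gave no verdict.

- **Clamp and block:** The clamp started shut, so I pushed it open and set the bearing block in the nest with its pin end away from the clamp. I then swung the clamp shut on it.
- **Pin:** I struck the pin twice with the mallet. The second blow was a safeguard, because the scene picture after the first could not rule out the pin standing 2–3 mm proud.
- **Mallet:** I stood it on its head about 0.2 m from the fixture.

**Last checks:**
- The close-up wrist picture showed only a dark disc level with the block's top, with no pin standing above it.
- The block is in the nest and the clamp arm lies on it with the handle upright.
- The mallet stands upright, well away from the fixture.
- The rolls, spray can and green look-alikes show no visible movement.

**What disagreed or was not confirmed:**
- The scene camera placed things up to about 6 mm off from the top and wrist cameras, so I used the wrist camera for the placing.
- The mallet slipped or turned in the grip under the blows: at the second one the tool went about 5 mm lower than a rigid grip would allow. By a fit to the scene picture, it was still within a degree or two of upright when I set it down.
- I judged the clamp's pressure on the block only from the pictures; I could not measure that force.

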